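# Clip, scan and unload a sample slide

### The arm

A 7-joint arm with a two-finger parallel gripper is mounted at the origin on the work surface. World frame = base frame: x ahead of the robot, y to its left, z up, the work surface at z = 0. Lengths are in m, angles in rad, forces in N, time in s.
With the tool pointing down it reaches from about 0.4 to 0.875 m from the base axis. Payload 6.5 kg.
Tool frame: the origin (TCP) lies at the very end of the fingers, on their centre line; the grasp point (between the pads) lies 19 mm behind it; z points along the fingers, y is the direction in which the jaws open and shut (so a half turn about z gives the same grasp; the last joint's range is limited). The gripper opens to 85 mm and grips with 20 to 120 N. Pads are 22 mm wide; open, the fingers measure 114 mm over their backs; the gripper's body (76 mm by 85 mm) begins 54 mm behind the grasp point. The pads swing forward as they close: fully open they stand 13 mm farther back than shut.
Start: joints at [-1.212, 0.536, -0.004, 1.538, 0.003, 1.067, -0.071], TCP at [0.268, 0.592, 0.231] pointing down, gripper open.
Joint ranges: [-2.7, 2.7], [-0.37, 2.16], [-1.27, 1.26], [0.24, 2.4], [-1.31, 4.45], [0.19, 1.91], [-2.76, 2.76]. Speed limits (rad/s): [2.39, 2.39, 3.14, 3.14, 3.14, 3.14, 3.14].

### API

Orientations are given as a unit quaternion [w, x, y, z].
In Python, from bench import arm gives the robot as it stands.
- The arm moves only by the shell command python3 -m crank 'ROWS' [FORCE]. ROWS is text: rows parted by semicolons, each of 5 numbers parted by spaces: the finger opening in m, from 0 to 0.0854, then the shift along the tool's x, y, z in m, then the turn about the tool's z in rad. A call has 1 to 20 rows; each row shifts and turns the commanded pose from where the row before left it, along the tool's axes as they then stand; what a row does not reach is not made up. A row lasts 1/12 s, in which the tool goes at most 41.7 mm and 7.16 degrees, less where a joint would pass 70% of its speed; a pose out of reach is approached as far as the arm can. A call with a gripper value outside its range is refused whole. The fingers move at their own pace and stop on an object; FORCE is the grip in N (left out, the last holds). Time passes only in rows, so rows that do not move let the fingers close. It gives the time, the measured TCP pose, the force and the opening at its end, in the units of the state.
- arm.observe(): the state, without advancing time (a new reading comes with each control period).
- arm.read_camera(name): name is "scene" or "top" or "wrist"; returns the picture (480x640x3 uint8, blue, green, red); there is no depth.
- arm.camera_params(name): a dict with "fov_y" (degrees; the focal length in pixels is half the picture's height over the tangent of half this angle, whatever the lens; pixels are square), "cx", "cy" (the principal point, pixels), "pose" (4x4, takes a point from camera to world coordinates). Camera axes: x right, y down, z forward; pixel columns grow to the right and rows downward; lengths in m; the calibration is good to about 2 mm. A picture is of the moment at which its call begins: read the wrist's pose just before it. camera_params takes no time and is no camera call; for the wrist camera it gives the pose at the moment of the call.
- arm.hand_in(): hands the job in, once; it reports no verdict.
Trained networks look in the newest picture that a camera, given by its name, has taken for a name from the list of things; names that differ only in an ending like _2 or _b are one class to them, and where a whole thing is asked for, a point or a joint stands for the part that bears it (a point fixed in the world has none). Each returns a list of dicts, best first, with "p" (0 to 1); they miss things now and then, are a little off and sometimes report something else, mostly with a low value. They report only what shows in the picture. A call takes as long as a camera call. They do not tell look-alikes from the thing itself.
- arm.boxes_of(target, camera): "rect" ([left, top, right, bottom] in pixels, round what is visible of it).
- arm.outline_of(target, camera): "region" (480x640 bool, what is visible of it) and "rect" ([left, top, right, bottom] in pixels, round what is visible of it).
- arm.spot_point(target, camera): "location" ([column, row] in pixels: a listed point, or the origin of a listed thing).
The state is a dict: "clock": time; "joints": joint angles; "dq": joint speeds; "joint_torque": joint torques, N m; "tcp_pos": TCP position; "orientation": TCP orientation; "ft_force": force on the tool from outside, world axes, zero at the start; "torque": the same for the moment, N m; "finger_gap": opening from 0.0 (shut) to 1.0 (fully open).
Only numpy, scipy, OpenCV 4.12 (cv2) and the standard library are available. Lean on these libraries where they do the work, as an engineer would, in place of code of your own. Each camera call takes 0.05 s, during which the arm holds its last target. There are 200 camera calls.

### The job

Swing both spring clips around their pivot screws until their tips press on the ends of the sample slide, then press the scan button while the slide with its balls is held by both. Afterwards swing both clips clear of the slide again, pointing outward; lower each ball gently (not dropped, not pressed down hard) to the floor of the deep storage box, one to a compartment, and lay the empty slide flat on the return rack, lengthwise between its two end lips. Leave the flask, the objective and the dish alone.

Things in the scene. Friction and masses are not known exactly. Their poses are not given: they have to be found in the camera images.
- slide_center (a point): centre (half-way up) of the sample slide: loose flat steel-grey plate 56 (its x) x 204 (its y) x 8 mm, 240 g, on the stage (top 60 mm above the table). Ledges 3 mm high locate its ends, and its long sides at 45 to 75 mm from the middle; within 40 mm of the middle the long sides are free to grip across the 56 mm width. Three seat rings 40 mm apart along y, where the balls stand at first.
- rack_top (a point): middle of the top face of the black return rack, a loose flat plate 240 mm (its x) x 110 mm (its y), top 10 mm above the table, with a lip 12 mm high across each short end (224 mm clear between the lips). The slide is to lie on it with its long side along x.
- box: the deep grey storage box, loose, 700 g, 184 mm (its x) x 128 mm (its y) x 65 mm high, walls 4 mm, open at the top; origin at the centre of its underside, foam-lined floor 12 mm above it. Two dividers 56 mm high part it into three compartments side by side along x, each about 56 mm (x) x 120 mm (y), centred at x = -60, 0 and 60 mm.
- scan (a joint): the scan button: 0 released, 0.006 m fully pressed (about 4 N); it counts as pressed beyond 0.004 m; springs back
- scan_top (a point): centre of the top of the grey round scan push button, 28 mm across, on the teal controller box (90 x 130 x 45 mm); it is pressed straight down
- flask: amber glass flask, 48 mm across, 100 mm high, origin at its underside; a bystander, leave it alone
- objective: spare brass objective, 34 mm across, 48 mm high, origin at its underside; a bystander, leave it alone
- dish: shallow glass dish, 70 mm across, 15 mm high, origin at its underside; a bystander, leave it alone
- center_small (a point): centre of the small sample ball: off-white ceramic sphere 26 mm across with a flat ground on its underside (total height 23 mm, centre 11.4 mm above the flat). It stands on its flat on one of the slide's seats at first; may be absent.
- center_medium (a point): centre of the medium sample ball: off-white ceramic sphere 30 mm across with a flat ground on its underside (total height 28 mm, centre 13.2 mm above the flat). It stands on its flat on one of the slide's seats at first; may be absent.
- center_large (a point): centre of the large sample ball: off-white ceramic sphere 34 mm across with a flat ground on its underside (total height 32 mm, centre 15 mm above the flat). It stands on its flat on one of the slide's seats at first; may be absent.
- clip_left (a joint): swing of the left clip (slide's +y end) about its upright pivot screw: 0 = arm points along the slide's +y, clear; 1.57 = along the slide's -x, sprung tip on the slide; grows anticlockwise seen from above; -0.1 to 1.85. Friction (about 1 N at the pin) holds it where left. At about 1.2 the tip rides up 1.5 mm onto the slide, then presses with about 2 N. On: over 1.3. Clear: under 0.8.
- pivot_left (a point): top of the left clip's arm (75 mm above the table) on its pivot axis, 58 mm to the slide's +x and 88 mm to its +y from the slide's centre
- knob_left (a point): point of the left clip's thumb pin, an upright round aluminium pin 12 mm across that stands 30 mm above the clip's arm, 34 mm from the pivot axis. This point is on its axis 20 mm above the arm's top (10 mm below the pin's top). The arm is a 10 mm wide flat steel bar; the spring tip reaches 56 mm from the pivot. The pin does not rise or fall as it swings.
- clip_right (a joint): swing of the right clip (slide's -y end) about its upright pivot screw: 0 = arm points along the slide's -y, clear; 1.57 = along the slide's -x, sprung tip on the slide; grows clockwise seen from above; -0.1 to 1.85. Friction (about 1 N at the pin) holds it where left. At about 1.2 the tip rides up 1.5 mm onto the slide, then presses with about 2 N. On: over 1.3. Clear: under 0.8.
- pivot_right (a point): top of the right clip's arm (75 mm above the table) on its pivot axis, 58 mm to the slide's +x and 88 mm to its -y from the slide's centre
- knob_right (a point): point of the right clip's thumb pin, an upright round aluminium pin 12 mm across that stands 30 mm above the clip's arm, 34 mm from the pivot axis. This point is on its axis 20 mm above the arm's top (10 mm below the pin's top). The arm is a 10 mm wide flat steel bar; the spring tip reaches 56 mm from the pivot. The pin does not rise or fall as it swings.
- leaf_left: the sprung leaf of the left clip, with its 12 mm tip bead 35 mm from this origin, which lies 15 mm from the pivot axis
- leaf_right: the sprung leaf of the right clip, with its 12 mm tip bead 35 mm from this origin, which lies 15 mm from the pivot axis
- slide: the same slide, origin at the centre of its underside
- ball_small: the small ball, origin at the centre of its flat
- ball_medium: the medium ball, origin at the centre of its flat
- ball_large: the large ball, origin at the centre of its flat
Things that resemble listed ones, but are neither listed nor needed, are in the scene too. What is shaped like the ball_medium but black, brown or yellow is not meant.

How it is judged:
By the outcome, as a careful person would: the job done as asked, in the order asked, and still so for the second after the job is handed in, with the robot touching nothing.
Of ball_small, ball_medium, ball_large only 2 to 3 are there at a start; the rules pass over those that are not, and their reading is None.
At some moment in a run one of box, rack may be knocked a few centimetres aside while the robot is not near it.
It also fails if it takes over 208 s, if anything falls off the work surface, if the arm or the gripper's body presses on something with over 40 N, if the wrist force passes 120 N, or if a joint passes its speed limit or range.

## Working session

There is one attempt and no reset: what is moved stays moved. The work goes in short steps, Python scripts to look and compute and a shell command to move; the robot and the scene stay as the last step left them, time stands still between calls to the robot, and variables do not carry over. Pictures are saved under pics/ and viewed, about 12 in all and at most 16, crops included, and the job is handed in when it is done.

```bash
mkdir -p pics; ls; python3 - <<'E'
from bench import arm
import cv2
s=arm.observe();print({k:(v if not hasattr(v,'round') else v) for k,v in s.items()})
for c in("scene","top"):
    cv2.imwrite(f"pics/{c}0.png",arm.read_camera(c));p=arm.camera_params(c);print(c,p)
print(arm.camera_params("wrist"))
E
```

```text
pics
{'clock': 0.0, 'joints': array([-1.21220408,  0.53723182, -0.00441646,  1.53888682,  0.00259951,
        1.06730527, -0.07119125]), 'dq': array([ 2.87520275e-03, -4.68534819e-04, -8.38804764e-04, -2.42552327e-04,
        3.75354057e-04,  8.28338995e-05, -1.86900660e-03]), 'joint_torque': array([ 9.80315690e-05, -5.83417189e+01,  1.04847327e+00, -2.59111655e+01,
        1.23235787e-02,  9.52259812e-03, -1.22555235e-05]), 'tcp_pos': array([0.26764788, 0.59162495, 0.23036543]), 'orientation': array([-1.21273523e-04,  2.10772666e-01,  9.77534680e-01, -9.04710276e-04]), 'ft_force': array([-0.08714028,  0.1130201 , -0.10034612]), 'torque': array([-0.02213793, -0.01712551, -0.00030209]), 'finger_gap': 1.0034964531704702}
scene {'fov_y': 53.12576977008545, 'cx': 317.40493669520475, 'cy': 239.23457319273103, 'pose': array([[-0.1469258 ,  0.59478061, -0.79034729,  1.28160837],
       [ 0.98910443,  0.08088585, -0.12300367,  0.09631535],
       [-0.00923229, -0.79980842, -0.60018435,  0.58785751],
       [ 0.        ,  0.        ,  0.        ,  1.        ]])}
top {'fov_y': 57.08086357817444, 'cx': 316.8705182062534, 'cy': 237.68188579894883, 'pose': array([[-0.00129203, -0.999519  ,  0.03098545,  0.55403827],
       [-0.99998067,  0.00147985,  0.00603936, -0.00531152],
       [-0.00608231, -0.03097705, -0.99950159,  1.05400202],
       [ 0.        ,  0.        ,  0.        ,  1.        ]])}
{'fov_y': 65.04913253380035, 'cx': 320.6224192926146, 'cy': 232.27703529291736, 'pose': array([[ 0.41254363,  0.86089374,  0.29777461,  0.1901285 ],
       [ 0.91093604, -0.38922851, -0.13673588,  0.62708292],
       [-0.0018127 ,  0.32766314, -0.94479288,  0.37311883],
       [ 0.        ,  0.        ,  0.        ,  1.        ]])}
```

View pics/top0.png

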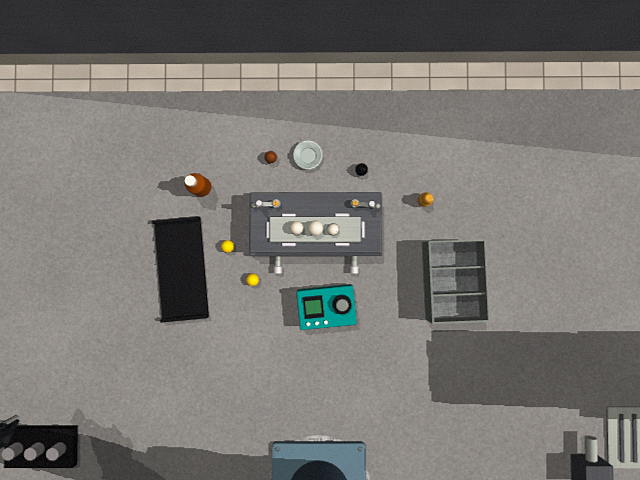

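View pics/scene0.png

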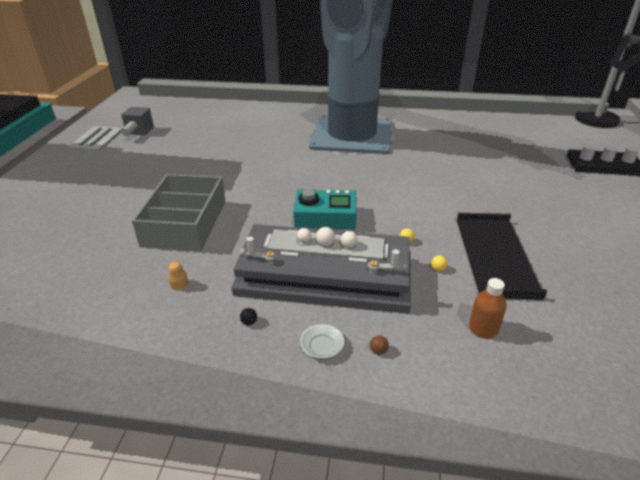

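```bash
cat > h.py <<'E'
from bench import arm
import numpy as np, cv2
from scipy.spatial.transform import Rotation as R
np.set_printoptions(precision=4,suppress=True)
def ray(cam,px,P=None):
    P=P or arm.camera_params(cam); f=240/np.tan(np.radians(P["fov_y"]/2)); T=P["pose"]
    d=T[:3,:3]@np.array([(px[0]-P["cx"])/f,(px[1]-P["cy"])/f,1.]); return T[:3,3],d
def plane(cam,px,z,P=None):
    o,d=ray(cam,px,P); return o+d*(z-o[2])/d[2]
def proj(cam,X,P=None):
    P=P or arm.camera_params(cam); f=240/np.tan(np.radians(P["fov_y"]/2)); T=P["pose"]
    c=T[:3,:3].T@(np.array(X)-T[:3,3]); return np.array([P["cx"]+f*c[0]/c[2],P["cy"]+f*c[1]/c[2]])
def Rt():
    q=arm.observe()["orientation"]; return R.from_quat([q[1],q[2],q[3],q[0]]).as_matrix()
def go(goal,ang=None):
    """ang: wanted world angle (deg) of the tool y axis (mod 180). Prints shift in present tool axes, and turn, and shift in axes after the turn"""
    s=arm.observe();M=Rt();d=np.array(goal)-s["tcp_pos"]; out=[M.T@d]
    a=np.degrees(np.arctan2(M[1,1],M[0,1])); t=0
    if ang is not None:
        t=-((ang-a+90)%180-90)
        M2=M@R.from_euler('z',t,degrees=True).as_matrix()
        out+=[np.radians(t),M2.T@d]
    print("yang %.1f"%a,"j7 %.2f"%s["joints"][6],"tcp",s["tcp_pos"],"F",s["ft_force"],"gap",round(s["finger_gap"]*85,1),"t",round(s["clock"],2));print("  d_tool",*out)
E
python3 - <<'E'
from h import *
Z=dict(slide_center=.064,rack_top=.01,box=0.0,scan_top=.05,center_small=.08,center_medium=.08,center_large=.082,pivot_left=.075,pivot_right=.075,knob_left=.095,knob_right=.095,flask=0,objective=0,dish=0)
for c in("top","scene"):
    for n in Z:
        for r in arm.spot_point(n,c)[:3]:
            if r["p"]>.2: print(c,n,np.round(r["location"],1),round(r["p"],2),plane(c,r["location"],Z[n]))
o=arm.outline_of("box","top")[0]["region"];print("box",cv2.minAreaRect(np.argwhere(o)[:,::-1].astype(np.float32)))
o=arm.outline_of("rack_top","top")[0]["region"];print("rack",cv2.minAreaRect(np.argwhere(o)[:,::-1].astype(np.float32)))
o=arm.outline_of("slide","top")[0]["region"];print("slide",cv2.minAreaRect(np.argwhere(o)[:,::-1].astype(np.float32)))
im=cv2.imread("pics/top0.png")[180:340,230:400];cv2.imwrite("pics/crop1.png",cv2.resize(im,None,fx=4.5,fy=3.7*1.0,interpolation=cv2.INTER_CUBIC)[:600])
E
```

```text
top slide_center [317.  230.6] 0.69 [0.6006 0.0004 0.064 ]
top rack_top [180.2 270.1] 0.78 [0.5101 0.3245 0.01  ]
top rack_top [341.9 305.3] 0.27 [ 0.427  -0.0577  0.01  ]
top box [449.  279.1] 0.85 [ 0.4877 -0.3131  0.    ]
top scan_top [341.8 309.5] 0.5 [ 0.4224 -0.0555  0.05  ]
top scan_top [180.2 270.8] 0.39 [0.5102 0.3118 0.05  ]
top center_small [334.8 226.7] 0.55 [ 0.6085 -0.0391  0.08  ]
top center_medium [446.  278.8] 0.75 [ 0.4934 -0.2831  0.08  ]
top center_medium [268.9 159.4] 0.67 [0.7584 0.1069 0.08  ]
top center_medium [230.1 245. ] 0.6 [0.5683 0.1923 0.08  ]
top center_large [316.6 225.4] 0.53 [0.6113 0.0011 0.082 ]
top pivot_left [275.1 202.9] 0.62 [0.662  0.0935 0.075 ]
top pivot_right [352.7 203.1] 0.52 [ 0.6612 -0.0792  0.075 ]
top knob_left [312.5 229.3] 0.72 [0.602 0.01  0.095]
top knob_left [256.3 202.6] 0.52 [0.6605 0.1325 0.095 ]
top knob_right [373.4 204.6] 0.67 [ 0.6557 -0.1227  0.095 ]
top flask [200.  186.8] 0.72 [0.7094 0.2816 0.    ]
top objective [423.  197.4] 0.54 [ 0.6828 -0.253   0.    ]
top dish [306.4 158.7] 0.86 [0.7767 0.026  0.    ]
top dish [3
[... 960 characters left out ...]
.9 253.4] 0.76 [0.6533 0.1303 0.095 ]
scene knob_right [248.2 241.6] 0.65 [ 0.6551 -0.1205  0.095 ]
scene knob_right [308.5 190.9] 0.53 [ 0.4775 -0.0455  0.095 ]
scene flask [483.9 326.4] 0.67 [0.7058 0.2806 0.    ]
scene objective [393.5 253.8] 0.66 [0.5344 0.1304 0.    ]
scene objective [179.3 281.3] 0.63 [ 0.6688 -0.2563  0.    ]
scene objective [306.9 233.6] 0.33 [ 0.4912 -0.0486  0.    ]
scene dish [320. 345.] 0.58 [0.7818 0.0207 0.    ]
box ((455.096923828125, 281.1319885253906), (82.91439056396484, 65.11458587646484), 87.39744567871094)
rack ((180.36431884765625, 268.52264404296875), (102.47692108154297, 47.98175811767578), 84.75286102294922)
slide ((314.5, 229.5), (25.0, 91.0), 90.0)
```

View pics/crop1.png

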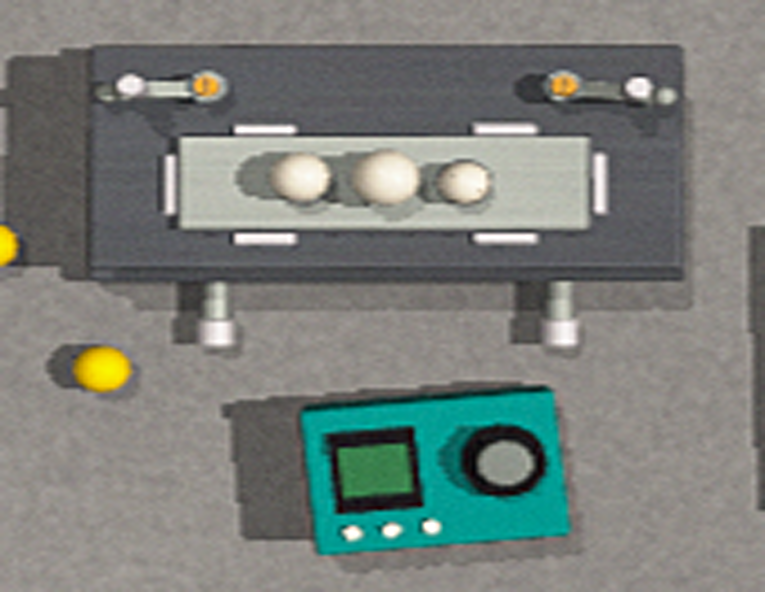

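```bash
python3 -c "
from h import *
go([.659,.127,.16],45)"
```

```text
yang 65.7 j7 -0.07 tcp [0.2679 0.5922 0.2313] F [-0.8072 -0.0586 -0.4109] gap 84.9 t 1.65
  d_tool [-0.5481 -0.2627  0.0713] 0.3606699594000526 [-0.6055 -0.0524  0.0713]
```

```bash
python3 -m crank '0.04 -.01 -.005 0 0;0.04 -.02 -.01 0 0;0.04 -.03 -.0145 0 0;0.04 -.034 -.0163 0 0;0.04 -.034 -.0163 0 0;0.04 -.034 -.0163 0 0;0.04 -.034 -.0163 0 0;0.04 -.034 -.0163 0 0;0.04 -.034 -.0163 0 0;0.04 -.034 -.0163 0 0;0.04 -.034 -.0163 0 0;0.04 -.034 -.0163 0 0;0.04 -.034 -.0163 0 0;0.04 -.034 -.0163 0 0;0.04 -.034 -.0163 0 0;0.04 -.034 -.0163 0 0;0.04 -.03 -.0145 .02 0;0.04 -.02 -.01 .02 0;0.04 -.01 -.007 .02 0;0.04 0 0 .0 0' 
python3 -m crank '.04 0 0 0 .1;.04 0 0 0 .1;.04 0 0 0 .1;.04 0 0 0 .06;.04 0 0 0 0;.04 0 0 0 0'
python3 - <<'E'
from h import *
go([.659,.127,.16],45)
P=arm.camera_params("wrist");cv2.imwrite("pics/w1.png",arm.read_camera("wrist"))
for n,z in(("knob_left",.095),("pivot_left",.075),("slide_center",.064),("center_medium",.081),("center_large",.083),("center_small",.079)):
    for r in arm.spot_point(n,"wrist")[:2]: print(n,np.round(r["location"]),round(r["p"],2),plane("wrist",r["location"],z,P))
E
```

```text
clock: 3.32
tcp_pos: [0.6661, 0.1058, 0.1669]
orientation: [-0.002, 0.214, 0.977, -0.003]
ft_force: [-0.6, -0.3, -1.9]
finger_gap: 0.469
clock: 3.82
tcp_pos: [0.6673, 0.1128, 0.1722]
orientation: [0.0, 0.381, 0.925, 0.0]
ft_force: [-0.6, 0.0, 0.7]
finger_gap: 0.468
yang 45.2 j7 0.67 tcp [0.6673 0.1128 0.1722] F [-0.5799  0.0007  0.7009] gap 39.8 t 3.82
  d_tool [0.0159 0.0042 0.0122] 0.0036353085386730765 [0.0159 0.0042 0.0122]
knob_left [331. 222.] 0.78 [0.6604 0.1283 0.095 ]
knob_left [122. 304.] 0.73 [ 0.6039 -0.0094  0.095 ]
pivot_left [293. 248.] 0.97 [0.6603 0.0926 0.075 ]
pivot_left [121. 302.] 0.43 [ 0.6021 -0.0255  0.075 ]
slide_center [159. 265.] 0.67 [0.6038 0.0102 0.064 ]
center_medium [326.  13.] 0.94 [0.5763 0.2073 0.081 ]
center_medium [189. 243.] 0.65 [0.6079 0.048  0.081 ]
center_small [114. 311.] 0.7 [ 0.6028 -0.0318  0.079 ]
```

View pics/w1.png

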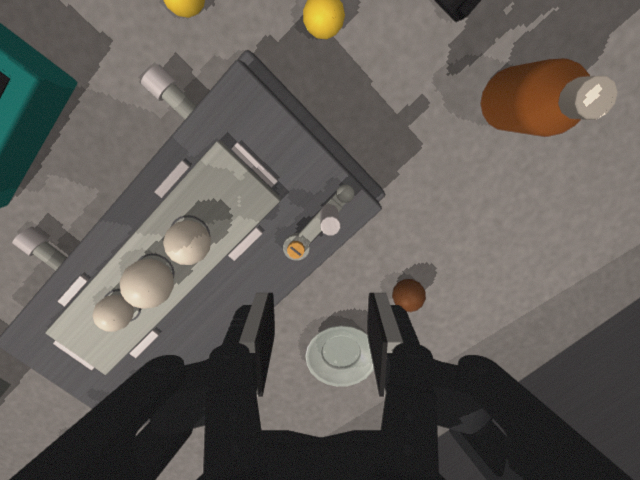

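```bash
python3 -m crank '.04 .008 .002 0 0;.04 .008 .002 0 0;.04 0 0 .02 0;.04 0 0 .02 0;.04 0 0 .02 0;.04 0 0 .015 0;.04 0 0 .01 0;.04 0 0 .004 0;.04 0 0 0 0;.04 0 0 0 0;.017 0 0 0 0;.017 0 0 0 0;.017 0 0 0 0;.017 0 0 0 0;.017 0 0 0 0' 20
python3 - <<'E'
from h import *
go([.659,.127,.083],45)
for a in (.3,.6,.9,1.2,1.5): go([.661-.034*np.sin(a),.0915+.034*np.cos(a),.083])
E
```

```text
clock: 5.42
tcp_pos: [0.6592, 0.1261, 0.0826]
orientation: [0.0, 0.382, 0.924, 0.0]
ft_force: [1.0, -0.2, -0.4]
finger_gap: 0.197
yang 45.0 j7 0.66 tcp [0.6592 0.1261 0.0826] F [ 1.0417 -0.2188 -0.368 ] gap 16.8 t 5.42
  d_tool [ 0.0007  0.0005 -0.0004] 0.0006162644610426958 [ 0.0007  0.0005 -0.0004]
yang 45.0 j7 0.66 tcp [0.6592 0.1261 0.0826] F [ 1.0417 -0.2188 -0.368 ] gap 16.8 t 5.42
  d_tool [ 0.0043 -0.0073 -0.0004]
yang 45.0 j7 0.66 tcp [0.6592 0.1261 0.0826] F [ 1.0417 -0.2188 -0.368 ] gap 16.8 t 5.42
  d_tool [ 0.0076 -0.0169 -0.0004]
yang 45.0 j7 0.66 tcp [0.6592 0.1261 0.0826] F [ 1.0417 -0.2188 -0.368 ] gap 16.8 t 5.42
  d_tool [ 0.008  -0.0271 -0.0004]
yang 45.0 j7 0.66 tcp [0.6592 0.1261 0.0826] F [ 1.0417 -0.2188 -0.368 ] gap 16.8 t 5.42
  d_tool [ 0.0054 -0.0369 -0.0004]
yang 45.0 j7 0.66 tcp [0.6592 0.1261 0.0826] F [ 1.0417 -0.2188 -0.368 ] gap 16.8 t 5.42
  d_tool [-0.0001 -0.0455 -0.0004]
```

```bash
python3 -m crank '.017 .0022 -.0037 0 0;.017 .0021 -.0037 0 0;.017 .0017 -.0048 0 0;.017 .0016 -.0048 0 0;.017 .0004 -.0051 0 0;.017 0 -.0051 0 0;.017 -.0013 -.0049 0 0;.017 -.0013 -.0049 0 0;.017 -.0027 -.0045 0 0;.017 -.0028 -.0045 0 0;.017 0 -.002 0 0;.017 0 0 0 0;.017 0 0 0 0'
python3 - <<'E'
from h import *
go([.661-.034*np.sin(1.5),.0915+.034*np.cos(1.5),.083])
cv2.imwrite("pics/w2.png",arm.read_camera("wrist"))
P=arm.camera_params("wrist")
for c in("wrist","top"):
    if c=="top": arm.read_camera(c)
    for n,z in(("knob_left",.095),("pivot_left",.075)):
        for r in arm.spot_point(n,c)[:2]: print(c,n,np.round(r["location"]),round(r["p"],2),plane(c,r["location"],z))
E
```

```text
clock: 6.5
tcp_pos: [0.6258, 0.0908, 0.0825]
orientation: [0.001, 0.383, 0.924, -0.0]
ft_force: [2.7, 0.6, -0.2]
finger_gap: 0.202
yang 45.0 j7 0.71 tcp [0.6258 0.0908 0.0825] F [ 2.7429  0.6446 -0.2376] gap 17.2 t 6.5
  d_tool [ 0.0013  0.0031 -0.0005]
wrist knob_left [329. 331.] 0.76 [0.629  0.0921 0.095 ]
wrist knob_left [221. 340.] 0.38 [0.6011 0.058  0.095 ]
wrist pivot_left [380. 342.] 0.89 [0.6596 0.0959 0.075 ]
```

View pics/w2.png

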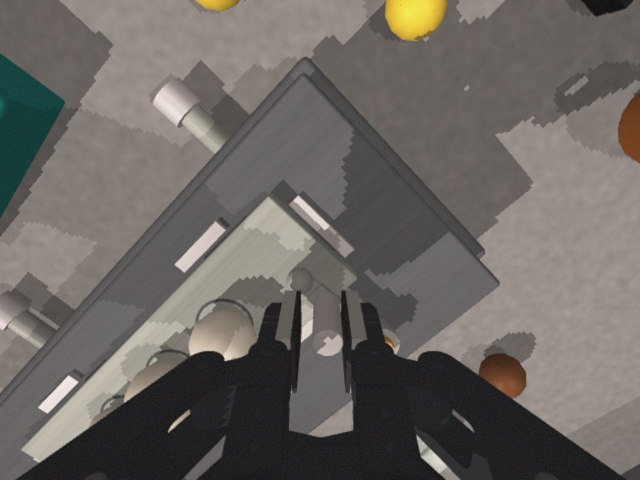

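```bash
python3 -m crank '.021 0 .002 0 0;.021 0 0 0 0;.021 0 0 -.01 0;.021 0 0 -.02 0;.021 0 0 -.025 0;.021 0 0 -.025 0;.04 -.01 -.007 0 0;.04 -.02 -.0145 0 0;.04 -.028 -.0204 0 0;.04 -.028 -.0204 0 0;.04 -.028 -.0204 0 0;.04 -.028 -.0204 0 0;.04 -.02 -.0145 0 0;.04 -.01 -.007 0 0;.04 0 0 0 0'
python3 -m crank '.04 0 0 0 -.11;.04 0 0 0 -.12;.04 0 0 0 -.12;.04 0 0 0 -.12;.04 0 0 0 -.12;.04 0 0 0 -.12;.04 0 0 0 -.12;.04 0 0 0 -.12;.04 0 0 0 -.12;.04 0 0 0 -.12;.04 0 0 0 -.12;.04 0 0 0 -.12;.04 0 0 0 -.12;.04 0 0 0 -.02;.04 0 0 0 0;.04 0 0 0 0'
python3 - <<'E'
from h import *
go([.6585,-.119,.083],135)
arm.read_camera("top");arm.read_camera("wrist")
for c in("wrist","top"):
    for n,z in(("knob_left",.095),("knob_right",.095),("pivot_left",.075),("pivot_right",.075)):
        for r in arm.spot_point(n,c)[:2]: print(c,n,np.round(r["location"]),round(r["p"],2),plane(c,r["location"],z))
E
```

```text
clock: 8.05
tcp_pos: [0.6598, -0.1205, 0.1626]
orientation: [0.0, 0.385, 0.923, -0.001]
ft_force: [0.3, -0.6, -0.0]
finger_gap: 0.473
clock: 9.38
tcp_pos: [0.6602, -0.1147, 0.1624]
orientation: [0.0, -0.382, 0.924, 0.0]
ft_force: [0.3, -0.0, -0.2]
finger_gap: 0.467
yang 134.9 j7 2.38 tcp [ 0.6602 -0.1147  0.1624] F [ 0.3205 -0.0179 -0.151 ] gap 39.7 t 9.38
  d_tool [ 0.0043 -0.0019  0.0794] -0.0018188270303119882 [ 0.0043 -0.0019  0.0794]
wrist knob_left [560. 413.] 0.72 [0.6278 0.0919 0.095 ]
wrist knob_right [320. 250.] 0.85 [ 0.6593 -0.1164  0.095 ]
wrist knob_right [501. 294.] 0.66 [ 0.6006 -0.0154  0.095 ]
top knob_left [275. 215.] 0.71 [0.6334 0.0912 0.095 ]
top pivot_left [276. 203.] 0.64 [0.6609 0.0919 0.075 ]
top pivot_left [177. 270.] 0.59 [0.5138 0.3104 0.075 ]
top pivot_right [353. 201.] 0.5 [ 0.6668 -0.0805  0.075 ]
```

```bash
python3 -m crank '.04 .0025 -.001 .01 0;.04 0 0 .02 0;.04 0 0 .02 0;.04 0 0 .015 0;.04 0 0 .01 0;.04 0 0 .004 0;.04 0 0 0 0;.04 0 0 0 0;.017 0 0 0 0;.017 0 0 0 0;.017 0 0 0 0;.017 0 0 0 0;.017 0 0 0 0' 20
python3 - <<'E'
from h import *
for a in (0,.3,.6,.9,1.2,1.5): go([.660-.034*np.sin(a),-.084-.034*np.cos(a),.083])
E
```

```text
clock: 10.97
tcp_pos: [0.6594, -0.1188, 0.0837]
orientation: [0.0, -0.383, 0.924, -0.0]
ft_force: [0.4, -0.1, 0.5]
finger_gap: 0.199
yang 135.0 j7 2.37 tcp [ 0.6594 -0.1188  0.0837] F [ 0.358  -0.0717  0.5305] gap 16.9 t 10.97
  d_tool [-0.001   0.0001  0.0007]
yang 135.0 j7 2.37 tcp [ 0.6594 -0.1188  0.0837] F [ 0.358  -0.0717  0.5305] gap 16.9 t 10.97
  d_tool [0.005  0.0083 0.0006]
yang 135.0 j7 2.37 tcp [ 0.6594 -0.1188  0.0837] F [ 0.358  -0.0717  0.5305] gap 16.9 t 10.97
  d_tool [0.0084 0.0179 0.0006]
yang 135.0 j7 2.37 tcp [ 0.6594 -0.1188  0.0837] F [ 0.358  -0.0717  0.5305] gap 16.9 t 10.97
  d_tool [0.0087 0.028  0.0006]
yang 135.0 j7 2.37 tcp [ 0.6594 -0.1188  0.0837] F [ 0.358  -0.0717  0.5305] gap 16.9 t 10.97
  d_tool [0.0061 0.0378 0.0006]
yang 135.0 j7 2.37 tcp [ 0.6594 -0.1188  0.0837] F [ 0.358  -0.0717  0.5305] gap 16.9 t 10.97
  d_tool [0.0006 0.0464 0.0006]
```

```bash
python3 -m crank '.017 .0022 .0040 0 0;.017 .0021 .004 0 0;.017 .0017 .0048 0 0;.017 .0016 .0048 0 0;.017 .0004 .0051 0 0;.017 0 .0051 0 0;.017 -.0013 .0049 0 0;.017 -.0013 .0049 0 0;.017 -.0027 .0045 0 0;.017 -.0028 .0045 0 0;.017 0 .0025 0 0;.017 0 0 0 0;.017 0 0 0 0'
python3 -m crank '.021 0 -.002 0 0;.021 0 0 0 0;.021 0 0 -.01 0;.021 0 0 -.02 0;.021 0 0 -.025 0;.021 0 0 -.025 0;.021 0 0 0 0'
python3 - <<'E'
from h import *
go([.423,-.055,.12])
arm.read_camera("top");arm.read_camera("wrist")
for c in("wrist","top"):
    for n,z in(("knob_left",.095),("knob_right",.095),("pivot_right",.075),("scan_top",.05)):
        for r in arm.spot_point(n,c)[:2]: print(c,n,np.round(r["location"]),round(r["p"],2),plane(c,r["location"],z))
E
```

```text
clock: 12.05
tcp_pos: [0.625, -0.0827, 0.0835]
orientation: [0.001, -0.383, 0.924, 0.0]
ft_force: [1.2, 0.6, 0.4]
finger_gap: 0.202
clock: 12.63
tcp_pos: [0.6291, -0.0855, 0.1692]
orientation: [0.004, -0.382, 0.924, -0.002]
ft_force: [1.7, -0.5, 1.2]
finger_gap: 0.249
yang 135.0 j7 2.33 tcp [ 0.6291 -0.0855  0.1692] F [ 1.6543 -0.4777  1.1809] gap 21.2 t 12.63
  d_tool [0.1245 0.1675 0.0475]
wrist knob_right [324. 251.] 0.67 [ 0.6231 -0.0831  0.095 ]
wrist knob_right [438. 306.] 0.5 [ 0.5983 -0.0055  0.095 ]
wrist pivot_right [286. 274.] 0.86 [ 0.6579 -0.084   0.075 ]
wrist scan_top [596.  47.] 0.91 [ 0.4225 -0.0479  0.05  ]
top knob_left [276. 215.] 0.7 [0.634  0.0901 0.095 ]
top knob_right [297. 232.] 0.58 [0.5971 0.0437 0.095 ]
top pivot_right [200. 188.] 0.55 [0.695  0.2608 0.075 ]
top scan_top [342. 307.] 0.56 [ 0.4283 -0.055   0.05  ]
```

```bash
python3 -m crank '0 .01 .0135 0 0;0 .02 .027 0 0;0 .025 .0335 0 0;0 .025 .0335 0 0;0 .02 .027 0 0;0 .0145 .0197 .02 0;0 .01 .0135 .02 0;0 0 0 0 0;0 0 0 0 0'
python3 - <<'E'
from h import *
cv2.imwrite("pics/w3.png",arm.read_camera("wrist"))
for z in (.05,.055):
    for r in arm.spot_point("scan_top","wrist")[:1]: X=plane("wrist",r["location"],z);print(np.round(r["location"]),round(r["p"],2),X);go([X[0],X[1],.06])
E
```

```text
clock: 13.88
tcp_pos: [0.4187, -0.0547, 0.1229]
orientation: [-0.001, -0.383, 0.924, 0.0]
ft_force: [0.6, 0.3, -0.1]
finger_gap: -0.002
[302. 279.] 0.64 [ 0.445  -0.0471  0.05  ]
yang 135.0 j7 2.27 tcp [ 0.4215 -0.0548  0.124 ] F [ 0.9501  0.6478 -0.0933] gap -0.2 t 13.98
  d_tool [-0.0219 -0.011   0.0641]
[302. 279.] 0.64 [ 0.4433 -0.0487  0.055 ]
yang 135.0 j7 2.27 tcp [ 0.4217 -0.0549  0.1242] F [ 0.374   0.437  -0.1395] gap 0.0 t 14.03
  d_tool [-0.0195 -0.0107  0.0642]
```

View pics/w3.png

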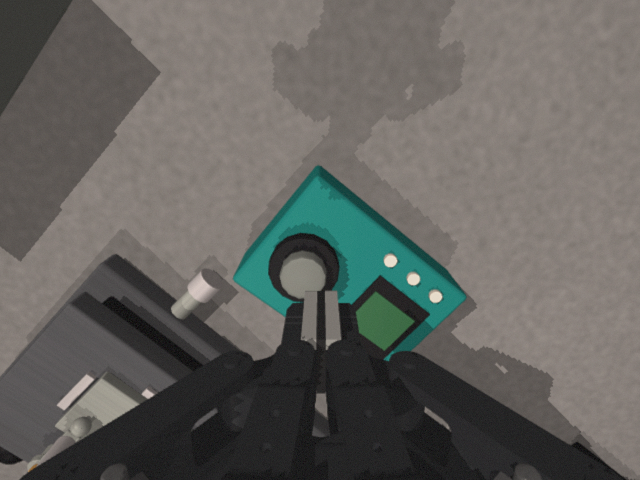

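```bash
python3 - <<'E'
from h import *
s=arm.observe();print(s["tcp_pos"],proj("wrist",s["tcp_pos"]))
def tri(*cp):
    A=np.zeros((3,3));b=np.zeros(3)
    for c,p in cp:
        o,d=ray(c,p);d/=np.linalg.norm(d);M=np.eye(3)-np.outer(d,d);A+=M;b+=M@o
    return np.linalg.solve(A,b)
def find(c,box):
    im=arm.read_camera(c);l,t,r,b=box;sub=im[t:b,l:r].astype(int)
    m=((sub.max(2)-sub.min(2))<25)&(sub.mean(2)>85)
    n,lab,st,ce=cv2.connectedComponentsWithStats(m.astype(np.uint8));i=1+st[1:,4].argmax()
    print(c,ce[i]+[l,t],st[i]);return ce[i]+[l,t]
w=find("wrist",(262,230,345,288))
im=cv2.imread("pics/top0.png")
l,t,r,b=330,294,354,318;sub=im[t:b,l:r].astype(int);m=((sub.max(2)-sub.min(2))<25)&(sub.mean(2)>85)
n,lab,st,ce=cv2.connectedComponentsWithStats(m.astype(np.uint8));i=1+st[1:,4].argmax();tp=ce[i]+[l,t];print("top",tp,st[i])
im=cv2.imread("pics/scene0.png");l,t,r,b=298,184,322,210;cv2.imwrite("pics/sc.png",cv2.resize(im[170:250,270:350],None,fx=7,fy=7))
print(tri(("top",tp),("wrist",w)),plane("top",tp,.055),plane("wrist",w,.055))
E
```

```text
[ 0.4217 -0.0549  0.1242] [319.1004 309.4771]
wrist [305.7702 269.7994] [  22   17   46   41 1436]
top [341.9487 304.7778] [  6   5  13  12 117]
[ 0.4343 -0.0547  0.0637] [ 0.4336 -0.0556  0.055 ] [ 0.4371 -0.0516  0.055 ]
```

View pics/sc.png

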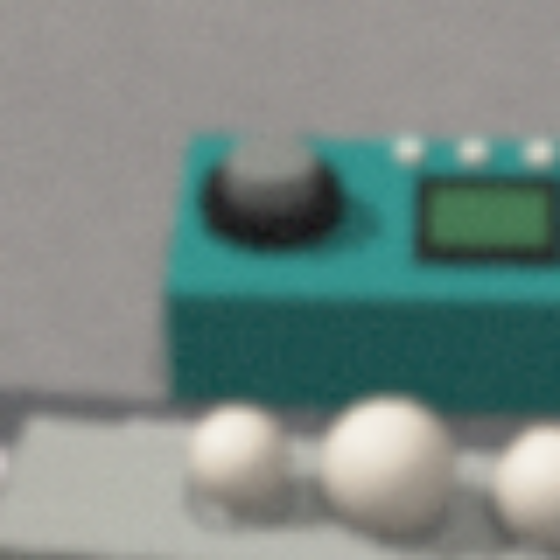

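```bash
python3 -m crank '0 -.0046 -.0044 .01 0;0 -.0047 -.0044 .02 0;0 0 0 .02 0;0 0 0 0.004 0;0 0 0 0 0;0 0 0 0 0'
for i in 1; do python3 -m crank '0 0 0 .002 0;0 0 0 .002 0;0 0 0 0 0'; python3 -m crank '0 0 0 .002 0;0 0 0 .002 0;0 0 0 0 0';  python3 -m crank '0 0 0 .002 0;0 0 0 .001 0;0 0 0 0 0'; done
```

```text
clock: 14.58
tcp_pos: [0.4329, -0.0544, 0.0698]
orientation: [0.0, -0.383, 0.924, -0.0]
ft_force: [-0.4, -0.2, 0.0]
finger_gap: 0.002
clock: 14.83
tcp_pos: [0.4333, -0.0545, 0.0659]
orientation: [0.001, -0.383, 0.924, -0.0]
ft_force: [-0.1, -0.7, 2.0]
finger_gap: -0.003
clock: 15.08
tcp_pos: [0.4332, -0.0545, 0.0615]
orientation: [0.001, -0.383, 0.924, -0.0]
ft_force: [2.2, -0.4, 4.0]
finger_gap: -0.002
clock: 15.33
tcp_pos: [0.4334, -0.0545, 0.0604]
orientation: [0.001, -0.383, 0.924, -0.001]
ft_force: [-5.8, 0.6, 36.7]
finger_gap: 0.003
```

```bash
python3 -m crank '0 0 0 -.002 0;0 0 0 -.01 0;0 0 0 -.02 0;0 0 0 -.03 0;0.024 0 0 -.03 0;.024 0 0 0 0;.024 0 0 0 0'
python3 - <<'E'
from h import *
arm.read_camera("top")
for n,z in(("knob_left",.095),("knob_right",.095)):
    for r in arm.spot_point(n,"top")[:3]: print(n,np.round(r["location"]),round(r["p"],2),plane("top",r["location"],z))
go([.6265,-.0845,.083])
E
```

```text
clock: 15.92
tcp_pos: [0.4328, -0.0545, 0.1516]
orientation: [0.001, -0.383, 0.924, -0.001]
ft_force: [-0.0, 0.6, -0.6]
finger_gap: 0.285
knob_left [274. 218.] 0.46 [0.6277 0.0932 0.095 ]
knob_right [354. 217.] 0.71 [ 0.628  -0.0806  0.095 ]
knob_right [295. 227.] 0.61 [0.6073 0.0485 0.095 ]
yang 135.0 j7 2.29 tcp [ 0.4311 -0.0544  0.1494] F [-0.9124  0.2435 -0.0498] gap 23.9 t 16.07
  d_tool [-0.117  -0.1596  0.0659]
```

```bash
python3 -m crank '.024 -.009 -.0124 0 0;.024 -.018 -.0246 0 0;.024 -.022 -.03 0 0;.024 -.022 -.03 0 0;.024 -.02 -.0272 0 0;.024 -.017 -.023 0 0;.024 -.009 -.0124 0 0;.024 0 0 0 0;.024 0 0 0 0;.024 0 0 0 0'
python3 - <<'E'
from h import *
arm.read_camera("wrist")
for r in arm.spot_point("knob_right","wrist")[:2]:print(np.round(r["location"]),round(r["p"],2),plane("wrist",r["location"],.095))
go([.6265,-.0845,.083])
E
```

```text
clock: 16.9
tcp_pos: [0.626, -0.0842, 0.1489]
orientation: [-0.002, -0.383, 0.924, 0.001]
ft_force: [0.2, 0.3, -0.3]
finger_gap: 0.279
[320. 264.] 0.93 [ 0.628  -0.0822  0.095 ]
[472. 350.] 0.64 [0.6026 0.0257 0.095 ]
yang 135.0 j7 2.33 tcp [ 0.6264 -0.0843  0.1498] F [-0.097   0.6596  0.6425] gap 24.0 t 17.0
  d_tool [-0.     -0.0003  0.0668]
```

```bash
python3 -m crank '.024 0 0 .02 0;.024 0 0 .02 0;.024 0 0 .015 0;.024 0 0 .008 0;.024 0 0 .003 0;.024 0 0 0 0;.018 0 0 0 0;.018 0 0 0 0;.018 0 0 0 0;.018 0 0 0 0'
python3 -m crank '.018 .0028 -.0045 0 0;.018 .0027 -.0045 0 0;.018 .0013 -.0049 0 0;.018 .0013 -.0049 0 0;.018 0 -.0051 0 0;.018 -.0004 -.0051 0 0;.018 -.0016 -.0048 0 0;.018 -.0017 -.0048 0 0;.018 -.0021 -.0040 0 0;.018 -.0022 -.0040 0 0;.018 0 -.002 0 0;.018 0 0 0 0;.018 0 0 0 0'
python3 -m crank '.024 0 .001 0 0;.024 0 0 0 0;.024 0 0 -.01 0;.024 0 0 -.02 0;.024 0 0 -.025 0;.024 0 0 -.025 0;.024 0 0 0 0;.024 0 0 0 0'
python3 - <<'E'
from h import *
arm.read_camera("top");arm.read_camera("wrist")
for c in("wrist","top"):
    for n,z in(("knob_left",.095),("knob_right",.095)):
        for r in arm.spot_point(n,c)[:2]: print(c,n,np.round(r["location"]),round(r["p"],2),plane(c,r["location"],z))
go([.627,.094,.15])
E
```

```text
clock: 17.83
tcp_pos: [0.6284, -0.0846, 0.085]
orientation: [0.001, -0.383, 0.924, -0.0]
ft_force: [0.4, -0.2, -1.0]
finger_gap: 0.212
clock: 18.92
tcp_pos: [0.6626, -0.119, 0.0844]
orientation: [0.0, -0.383, 0.924, -0.0]
ft_force: [-0.7, 0.5, 0.3]
finger_gap: 0.209
clock: 19.58
tcp_pos: [0.6629, -0.1186, 0.167]
orientation: [0.002, -0.383, 0.924, -0.001]
ft_force: [-0.3, -0.1, -0.9]
finger_gap: 0.279
wrist knob_left [562. 411.] 0.97 [0.626  0.0901 0.095 ]
wrist knob_left [498. 299.] 0.55 [ 0.6045 -0.0152  0.095 ]
wrist knob_right [323. 251.] 0.84 [ 0.6595 -0.1165  0.095 ]
wrist knob_right [496. 292.] 0.68 [ 0.602  -0.0203  0.095 ]
top knob_left [274. 217.] 0.51 [0.6294 0.0945 0.095 ]
top knob_right [371. 202.] 0.58 [ 0.6603 -0.1175  0.095 ]
yang 135.0 j7 2.38 tcp [ 0.6608 -0.1183  0.1633] F [-0.3009 -0.0911  1.0639] gap 24.0 t 19.88
  d_tool [-0.1262  0.174   0.0134]
```

```bash
python3 -m crank '.024 -.01 .0138 0 0;.024 -.02 .0276 0 0;.024 -.022 .0303 0 0;.024 -.022 .0303 0 0;.024 -.022 .0303 0 0;.024 -.02 .0276 0 0;.024 -.01 .0138 0 0;.024 0 0 0 0;.024 0 0 0 .08;.024 0 0 0 .12;.024 0 0 0 .12;.024 0 0 0 .12;.024 0 0 0 .12;.024 0 0 0 .12'
python3 -m crank '.024 0 0 0 .12;.024 0 0 0 .12;.024 0 0 0 .12;.024 0 0 0 .12;.024 0 0 0 .12;.024 0 0 0 .12;.024 0 0 0 .12;.024 0 0 0 .05;.024 0 0 0 0;.024 0 0 0 0'
python3 - <<'E'
from h import *
arm.read_camera("wrist")
for r in arm.spot_point("knob_left","wrist")[:2]:print(np.round(r["location"]),round(r["p"],2),plane("wrist",r["location"],.095))
go([.6275,.0925,.083],45)
E
```

```text
clock: 21.05
tcp_pos: [0.6278, 0.0923, 0.1638]
orientation: [-0.0, -0.049, 0.999, -0.0]
ft_force: [-0.4, 0.1, -0.3]
finger_gap: 0.277
clock: 21.88
tcp_pos: [0.6278, 0.0928, 0.1639]
orientation: [-0.0, 0.382, 0.924, -0.0]
ft_force: [0.2, -0.1, 1.1]
finger_gap: 0.277
[318. 252.] 0.67 [0.6269 0.0913 0.095 ]
yang 45.1 j7 0.68 tcp [0.6278 0.0931 0.1641] F [-0.2367  0.1568 -0.862 ] gap 23.8 t 21.98
  d_tool [-0.0002 -0.0006  0.0811] 0.0017708754371653231 [-0.0002 -0.0006  0.0811]
```

```bash
python3 -m crank '.024 0 0 .02 0;.024 0 0 .02 0;.024 0 0 .02 0;.024 0 0 .015 0;.024 0 0 .005 0;.024 0 0 0 0;.018 0 0 0 0;.018 0 0 0 0;.018 0 0 0 0;.018 0 0 0 0'
python3 -m crank '.018 .0028 .0045 0 0;.018 .0027 .0045 0 0;.018 .0013 .0049 0 0;.018 .0013 .0049 0 0;.018 0 .0051 0 0;.018 -.0004 .0051 0 0;.018 -.0016 .0048 0 0;.018 -.0017 .0048 0 0;.018 -.0021 .0040 0 0;.018 -.0022 .0040 0 0;.018 0 .002 0 0;.018 0 0 0 0;.018 0 0 0 0'
python3 -m crank '.024 0 -.001 0 0;.024 0 0 0 0;.024 0 0 -.01 0;.024 0 0 -.02 0;.024 0 0 -.025 0;.024 0 0 -.025 0;.06 0 0 0 .1;.06 0 0 0 .12;.06 0 0 0 .12;.06 0 0 0 .12;.06 0 0 0 .12;.06 0 0 0 .12;.06 0 0 0 .085;.06 0 0 0 0;.06 0 0 0 0'
python3 - <<'E'
from h import *
cv2.imwrite("pics/w4.png",arm.read_camera("wrist"))
cv2.imwrite("pics/t4.png",arm.read_camera("top"))
for c in("wrist","top"):
    for n,z in(("knob_left",.095),("knob_right",.095),("slide_center",.064),("center_medium",.081),("center_large",.083),("center_small",.079)):
        for r in arm.spot_point(n,c)[:2]: print(c,n,np.round(r["location"]),round(r["p"],2),plane(c,r["location"],z))
go([.603,.043,.15],0)
E
```

```text
clock: 22.82
tcp_pos: [0.6285, 0.0937, 0.0853]
orientation: [0.001, 0.382, 0.924, 0.0]
ft_force: [-0.2, 0.5, 0.1]
finger_gap: 0.207
clock: 23.9
tcp_pos: [0.6625, 0.1281, 0.0844]
orientation: [0.0, 0.383, 0.924, 0.0]
ft_force: [0.1, 0.8, 0.5]
finger_gap: 0.21
clock: 25.15
tcp_pos: [0.6615, 0.1276, 0.1649]
orientation: [0.0, 0.706, 0.709, 0.0]
ft_force: [-0.6, -0.2, 0.2]
finger_gap: 0.708
wrist knob_left [317. 251.] 0.68 [0.6587 0.1267 0.095 ]
wrist knob_right [389.   4.] 0.57 [0.6944 0.258  0.095 ]
wrist slide_center [250. 374.] 0.58 [0.6058 0.0096 0.064 ]
wrist center_medium [196.  96.] 0.96 [0.5905 0.215  0.081 ]
wrist center_medium [405. 429.] 0.75 [ 0.7265 -0.0279  0.081 ]
wrist center_large [246. 396.] 0.67 [0.6052 0.0058 0.083 ]
wrist center_small [247. 432.] 0.7 [ 0.6028 -0.0329  0.079 ]
wrist center_small [453. 314.] 0.61 [0.7528 0.0731 0.079 ]
top knob_left [260. 202.] 0.47 [0.6607 0.1255 0.095 ]
top knob_right [370. 204.] 0.58 [ 0.6574 -0.1145  0.095 ]
top slide_center [318. 232.] 0.8 [ 0.5986 -0.0008  0.064 ]
top center_medium [298. 229.] 0.66 [0.603  0.0429 0.081 ]
top center_medium [359. 167.] 0.64 [ 0.7401 -0.093   0.081 ]
top center_large [332. 230.] 0.6 [ 0.5999 -0.0339  0.083 ]
top center_large [312. 226.] 0.56 [0.6101 0.0115 0.083 ]
top center_small [332. 228.] 0.68 [ 0.6061 -0.034   0.079 ]
yang 0.1 j7 -0.04 tcp [0.6614 0.1274 0.1643] F [0.278  0.0118 0.6351] gap 59.8 t 25.85
  d_tool [-0.0843 -0.0585  0.0143] 0.0011765211987634094 [-0.0844 -0.0584  0.0143]
```

View pics/w4.png

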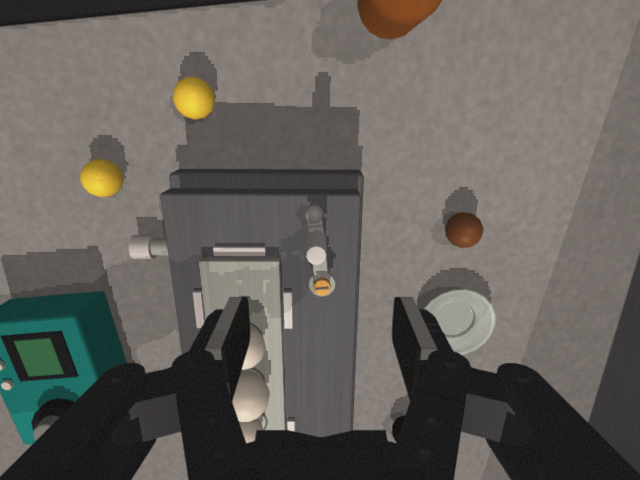

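```bash
python3 -m crank '.052 -.014 -.0098 0 0;.052 -.021 -.0146 0 0;.052 -.021 -.0146 0 0;.052 -.017 -.0118 0 0;.052 -.0105 -.0077 0 0;.052 0 0 0.01 0;.052 0 0 .02 0;.052 0 0 .02 0;.052 0 0 .02 0;.052 0 0 .015 0;.052 0 0 .006 0;.052 0 0 .003 0;.052 0 0 0 0;.052 0 0 0 0'
python3 -m crank '.024 0 0 0 0;.024 0 0 0 0;.024 0 0 0 0;.024 0 0 0 0;.024 0 0 0 0;.024 0 0 0 0' 25
python3 -m crank '.024 0 0 -.004 0;.024 0 0 -.015 0;.024 0 0 -.03 0;.024 0 0 -.03 0;.024 0 0 -.03 0;.024 0 0 0 0'
python3 - <<'E'
from h import *
cv2.imwrite("pics/w5.png",arm.read_camera("wrist"))
im=arm.read_camera("top")
for r in arm.spot_point("box","top")[:1]: print(r["location"],r["p"],plane("top",r["location"],0))
o=arm.outline_of("box","top")[0]["region"];print("box",cv2.minAreaRect(np.argwhere(o)[:,::-1].astype(np.float32)))
cv2.imwrite("pics/t5.png",cv2.resize(im[215:345,400:510],None,fx=5,fy=4.6))
go([.49,-.313,.2],90)
E
```

```text
clock: 27.02
tcp_pos: [0.6038, 0.0442, 0.0709]
orientation: [0.0, 0.707, 0.708, 0.001]
ft_force: [0.3, 0.4, 0.7]
finger_gap: 0.612
clock: 27.52
tcp_pos: [0.6039, 0.0439, 0.0714]
orientation: [0.0, 0.707, 0.707, 0.001]
ft_force: [-1.1, 0.4, 6.6]
finger_gap: 0.317
clock: 28.02
tcp_pos: [0.6066, 0.0436, 0.1854]
orientation: [0.003, 0.707, 0.707, 0.004]
ft_force: [1.4, -0.0, 0.6]
finger_gap: 0.325
[454.9, 269.1] 0.68 [ 0.5114 -0.3273  0.    ]
box ((459.9513854980469, 270.978515625), (83.00118255615234, 64.59347534179688), 87.27368927001953)
yang 0.1 j7 0.07 tcp [0.602  0.044  0.1783] F [ 0.4169 -0.1663 -0.4084] gap 27.3 t 28.22
  d_tool [-0.3568 -0.1125 -0.0215] -1.5695625166963973 [ 0.1121 -0.357  -0.0215]
```

View pics/t5.png

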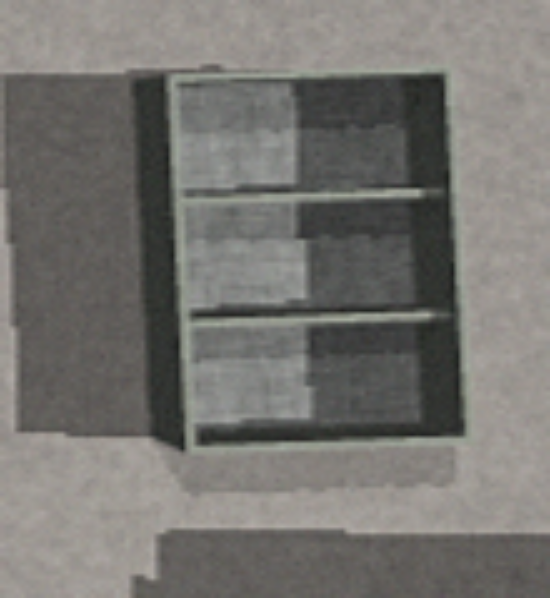

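View pics/w5.png

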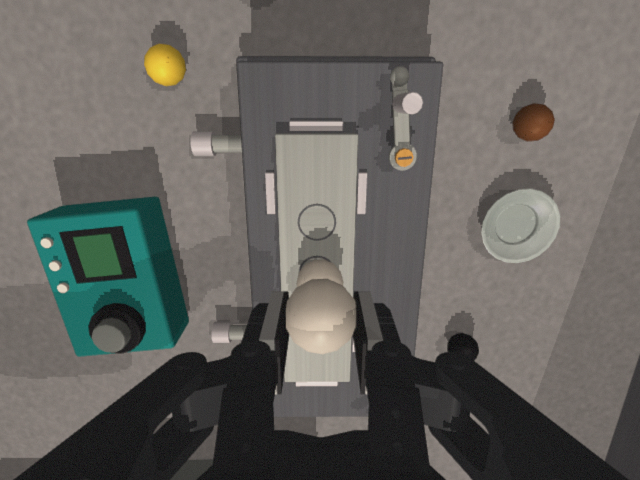

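```bash
cat >> h.py <<'E'
def quad(pts,z,cam="top"):
    W=np.array([plane(cam,p,z)[:2] for p in pts]);c=W.mean(0)
    u=(W[0]+W[1]-W[2]-W[3])/2;v=(W[0]+W[3]-W[1]-W[2])/2   # u: bottom->top, v: right->left
    print("quad c",c,"len u %.4f ang %.1f  len v %.4f ang %.1f"%(np.hypot(*u),np.degrees(np.arctan2(u[1],u[0])),np.hypot(*v),np.degrees(np.arctan2(v[1],v[0]))))
    return c,u/np.hypot(*u)
E
python3 - <<'E'
from h import *
c,u=quad([(434,231.3),(489.4,230.7),(493.2,310),(437.4,312.6)],.065)
for k in(60,0,-60):print(k,c+u*k/1000)
p=c+u*.06
a=np.degrees(np.arctan2(u[1],u[0]))+90
go([p[0],p[1],.15],a)
E
```

```text
quad c [ 0.5097 -0.3266] len u 0.1790 ang 1.9  len v 0.1240 ang 91.6
60 [ 0.5697 -0.3246]
0 [ 0.5097 -0.3266]
-60 [ 0.4497 -0.3286]
yang 0.1 j7 0.07 tcp [0.602  0.044  0.1783] F [ 0.4169 -0.1663 -0.4084] gap 27.3 t 28.22
  d_tool [-0.3685 -0.0327  0.0284] 1.5387586989751625 [-0.0445  0.3673  0.0284]
```

```bash
python3 -m crank '.024 -.0125 -.0011 0 0;.024 -.025 -.0022 0 0;.024 -.034 -.003 0 0;.024 -.034 -.003 0 0;.024 -.034 -.003 0 0;.024 -.034 -.003 0 0;.024 -.034 -.003 0 0;.024 -.034 -.003 0 0;.024 -.034 -.003 0 0;.024 -.034 -.003 0 0;.024 -.028 -.0025 0 0;.024 -.02 -.0018 0 0;.024 -.011 -.0011 0 0;.024 0 0 0 0'
python3 -m crank '.024 0 0 0 .09;.024 0 0 0 .12;.024 0 0 0 .12;.024 0 0 0 .12;.024 0 0 0 .12;.024 0 0 0 .12;.024 0 0 0 .12;.024 0 0 0 .12;.024 0 0 0 .12;.024 0 0 0 .12;.024 0 0 0 .12;.024 0 0 0 .12;.024 0 0 0 .12;.024 0 0 0 .01;.024 0 0 0 0;.024 0 0 0 0'
python3 - <<'E'
from h import *
go([.5697,-.3246,.03],91.7)
arm.read_camera("wrist")
for r in arm.spot_point("box","wrist")[:1]: print(r["location"],r["p"],plane("wrist",r["location"],0))
for r in arm.spot_point("center_medium","wrist")[:2]:print(r["location"],r["p"])
s=arm.observe();print(proj("wrist",s["tcp_pos"]))
E
```

```text
clock: 29.38
tcp_pos: [0.5683, -0.3285, 0.1784]
orientation: [-0.0, 0.708, 0.706, -0.001]
ft_force: [-0.9, -0.2, 0.2]
finger_gap: 0.318
clock: 30.72
tcp_pos: [0.5708, -0.3236, 0.1789]
orientation: [-0.0, 1.0, 0.018, -0.0]
ft_force: [0.3, 0.2, -0.6]
finger_gap: 0.325
yang -87.9 j7 -0.63 tcp [ 0.5708 -0.3236  0.1789] F [ 0.3052  0.205  -0.5981] gap 27.7 t 30.72
  d_tool [-0.0011  0.0011  0.1489] 0.0067198754607710074 [-0.0011  0.0011  0.1489]
[320.4, 261.2] 0.75 [ 0.5148 -0.3255  0.    ]
[320.4, 313.8] 0.86
[321.4394 307.7068]
```

```bash
python3 -m crank '.024 -.001 .001 .015 0;.024 0 0 .03 0;.024 0 0 .03 0;.024 0 0 .03 0;.024 0 0 .025 0;.024 0 0 .015 0;.024 0 0 .007 0;.024 0 0 .003 0;.024 0 0 0 0;.024 0 0 0 0'
python3 -m crank '.024 0 0 .002 0;.024 0 0 .001 0;.024 0 0 0 0'; python3 -m crank '.024 0 0 .001 0;.024 0 0 .001 0;.024 0 0 0 0'
```

```text
clock: 31.7
tcp_pos: [0.5705, -0.3265, 0.0256]
orientation: [0.001, 1.0, 0.016, 0.001]
ft_force: [-0.4, -0.3, 0.3]
finger_gap: 0.321
clock: 31.95
tcp_pos: [0.57, -0.3258, 0.0218]
orientation: [0.0, 1.0, 0.016, 0.0]
ft_force: [0.8, -0.7, -0.8]
finger_gap: 0.321
clock: 32.2
tcp_pos: [0.5697, -0.3256, 0.0192]
orientation: [-0.0, 1.0, 0.016, -0.0]
ft_force: [-0.4, -0.3, 0.7]
finger_gap: 0.322
```

```bash
python3 -m crank '.024 0 0 .001 0;.024 0 0 0 0;.024 0 0 0 0'; python3 -m crank '.024 0 0 .001 0;.024 0 0 0 0;.024 0 0 0 0';python3 -m crank '.024 0 0 .001 0;.024 0 0 0 0;.024 0 0 0 0'
```

```text
clock: 32.45
tcp_pos: [0.5696, -0.3257, 0.0182]
orientation: [-0.0, 1.0, 0.016, -0.0]
ft_force: [-0.3, 0.0, -0.8]
finger_gap: 0.322
clock: 32.7
tcp_pos: [0.5696, -0.3257, 0.0172]
orientation: [-0.0, 1.0, 0.016, -0.0]
ft_force: [-0.7, -0.1, -0.0]
finger_gap: 0.321
clock: 32.95
tcp_pos: [0.5697, -0.3257, 0.0162]
orientation: [-0.0, 1.0, 0.016, -0.0]
ft_force: [0.6, -0.3, -0.6]
finger_gap: 0.326
```

```bash
python3 -m crank '.024 0 0 .0007 0;.024 0 0 0 0;.024 0 0 0 0'; python3 -m crank '.024 0 0 .0006 0;.024 0 0 0 0;.024 0 0 0 0'
```

```text
clock: 33.2
tcp_pos: [0.5697, -0.3257, 0.0156]
orientation: [-0.0, 1.0, 0.016, -0.0]
ft_force: [0.0, -0.3, -0.6]
finger_gap: 0.321
clock: 33.45
tcp_pos: [0.5698, -0.3258, 0.0155]
orientation: [-0.0, 1.0, 0.016, 0.0]
ft_force: [-1.3, 1.3, 5.5]
finger_gap: 0.322
```

```bash
python3 -m crank '.024 0 0 -.0004 0;.033 0 0 0 0;.04 0 0 0 0;.052 0 0 0 0;.052 0 0 0 0;.052 0 0 -.005 0;.052 0 0 -.02 0;.052 0 0 -.03 0;.052 0 0 -.03 0;.052 0 0 -.03 0;.052 0 0 -.025 0;.052 0 0 -.015 0;.052 0 0 0 0;.052 0 0 0 0'
python3 - <<'E'
from h import *
cv2.imwrite("pics/w6.png",arm.read_camera("wrist"))
for r in arm.spot_point("center_medium","wrist")[:2]:print(r["location"],r["p"],plane("wrist",r["location"],.025))
go([.602,.004,.16],0)
E
```

```text
clock: 34.62
tcp_pos: [0.5699, -0.3257, 0.1707]
orientation: [0.0, 1.0, 0.016, 0.0]
ft_force: [-0.4, 0.4, -0.5]
finger_gap: 0.607
[322.8, 210.1] 0.6 [ 0.572 -0.326  0.025]
yang -88.2 j7 -0.62 tcp [ 0.5691 -0.3249  0.1689] F [-0.5147 -0.8718 -0.3857] gap 51.7 t 34.72
  d_tool [ 0.0435 -0.3277  0.0093] -1.5387195091255406 [0.3289 0.0329 0.0093]
```

View pics/w6.png

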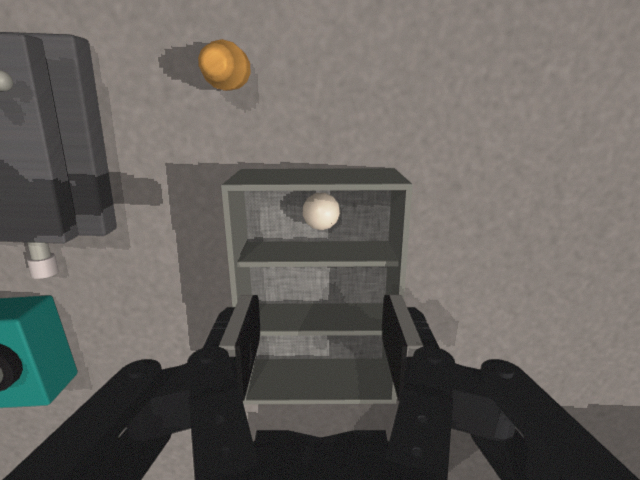

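```bash
python3 -m crank '.052 .0015 -.011 0 0;.052 .003 -.0225 0 0;.052 .0043 -.0325 0 0;.052 .0043 -.0325 0 0;.052 .0043 -.0325 0 0;.052 .0043 -.0325 0 0;.052 .0043 -.0325 0 0;.052 .0043 -.0325 0 0;.052 .0043 -.0325 0 0;.052 .0043 -.0325 0 0;.052 .003 -.0225 0 0;.052 .0013 -.0107 0 0;.052 0 0 0 0;.052 0 0 0 0'
python3 -m crank '.052 0 0 0 -.09;.052 0 0 0 -.12;.052 0 0 0 -.12;.052 0 0 0 -.12;.052 0 0 0 -.12;.052 0 0 0 -.12;.052 0 0 0 -.12;.052 0 0 0 -.12;.052 0 0 0 -.12;.052 0 0 0 -.12;.052 0 0 0 -.12;.052 0 0 0 -.12;.052 0 0 0 -.12;.052 0 0 0 -.01;.052 0 0 0 0;.052 0 0 0 0'
python3 - <<'E'
from h import *
go([.602,.004,.0705],0)
arm.read_camera("wrist")
for n in ("center_large","center_small"):
  for r in arm.spot_point(n,"wrist")[:2]:print(n,r["location"],r["p"],plane("wrist",r["location"],.081))
E
```

```text
clock: 35.88
tcp_pos: [0.6019, 0.0015, 0.1699]
orientation: [0.001, 1.0, 0.016, -0.0]
ft_force: [0.3, -0.6, 0.6]
finger_gap: 0.609
clock: 37.22
tcp_pos: [0.6022, 0.0005, 0.1703]
orientation: [0.0, 0.709, 0.705, -0.0]
ft_force: [0.7, 0.4, 0.2]
finger_gap: 0.61
yang -0.3 j7 0.17 tcp [0.6022 0.0005 0.1703] F [0.7232 0.3834 0.1647] gap 51.8 t 37.22
  d_tool [ 0.0036 -0.0002  0.0998] -0.004544715639940627 [ 0.0036 -0.0002  0.0998]
center_large [329.2, 230.7] 0.73 [0.6073 0.0068 0.081 ]
center_small [323.8, 284.8] 0.68 [ 0.6038 -0.032   0.081 ]
```

```bash
python3 -m crank '.052 .0036 .001 .01 0;.052 0 0 .02 0;.052 0 0 .02 0;.052 0 0 .02 0;.052 0 0 .015 0;.052 0 0 .01 0;.052 0 0 .003 0;.052 0 0 .001 0;.052 0 0 0 0;.052 0 0 0 0'
python3 -m crank '.028 0 0 0 0;.028 0 0 0 0;.028 0 0 0 0;.028 0 0 0 0;.028 0 0 0 0;.028 0 0 0 0' 25
python3 -m crank '.028 0 0 -.004 0;.028 0 0 -.015 0;.028 0 0 -.03 0;.028 0 0 -.03 0;.028 0 0 -.025 0;.028 0 0 0 0;.028 0 0 0 0;.028 0 0 0 0'
python3 - <<'E'
from h import *
im=arm.read_camera("top")
for r in arm.spot_point("box","top")[:1]: print(r["location"],r["p"],plane("top",r["location"],0))
o=arm.outline_of("box","top")[0]["region"];print("box",cv2.minAreaRect(np.argwhere(o)[:,::-1].astype(np.float32)))
go([.5097,-.3266,.16],91.8)
E
```

```text
clock: 38.2
tcp_pos: [0.6042, 0.0058, 0.0722]
orientation: [0.001, 0.707, 0.707, 0.001]
ft_force: [-0.7, 0.1, -0.0]
finger_gap: 0.607
clock: 38.7
tcp_pos: [0.6042, 0.0058, 0.0724]
orientation: [0.0, 0.707, 0.707, 0.001]
ft_force: [-1.5, -0.5, 6.8]
finger_gap: 0.37
clock: 39.37
tcp_pos: [0.6028, 0.006, 0.1747]
orientation: [-0.0, 0.707, 0.708, -0.0]
ft_force: [-0.9, 0.8, -0.9]
finger_gap: 0.371
[456.9, 269.1] 0.68 [ 0.5114 -0.3321  0.    ]
box ((459.90155029296875, 271.0299377441406), (83.04625701904297, 64.51940155029297), 87.1375961303711)
yang 0.1 j7 0.17 tcp [0.6025 0.0058 0.174 ] F [-0.8429  0.7922 -1.5224] gap 31.4 t 39.52
  d_tool [-0.3323 -0.0931  0.0144] 1.5405038698073699 [-0.1031  0.3293  0.0144]
```

```bash
python3 -m crank '.028 -.011 -.003 0 0;.028 -.0225 -.0063 0 0;.028 -.033 -.0093 0 0;.028 -.033 -.0093 0 0;.028 -.033 -.0093 0 0;.028 -.033 -.0093 0 0;.028 -.033 -.0093 0 0;.028 -.033 -.0093 0 0;.028 -.033 -.0093 0 0;.028 -.0325 -.0091 0 0;.028 -.0225 -.0063 0 0;.028 -.0128 -.0038 0 0;.028 0 0 0 0;.028 0 0 0 0'
python3 -m crank '.028 0 0 0 .09;.028 0 0 0 .12;.028 0 0 0 .12;.028 0 0 0 .12;.028 0 0 0 .12;.028 0 0 0 .12;.028 0 0 0 .12;.028 0 0 0 .12;.028 0 0 0 .12;.028 0 0 0 .12;.028 0 0 0 .12;.028 0 0 0 .12;.028 0 0 0 .12;.028 0 0 0 .01;.028 0 0 0 0;.028 0 0 0 0'
python3 - <<'E'
from h import *
go([.5097,-.3266,.026],91.8)
arm.read_camera("wrist")
for r in arm.spot_point("box","wrist")[:1]: print(r["location"],r["p"],plane("wrist",r["location"],0))
E
```

```text
clock: 40.68
tcp_pos: [0.5099, -0.3263, 0.1749]
orientation: [-0.001, 0.707, 0.707, 0.0]
ft_force: [-0.5, 0.6, -0.4]
finger_gap: 0.368
clock: 42.02
tcp_pos: [0.5108, -0.3252, 0.1751]
orientation: [-0.0, 1.0, 0.019, -0.0]
ft_force: [-0.7, 0.0, -0.6]
finger_gap: 0.371
yang -87.9 j7 -0.53 tcp [ 0.5108 -0.3252  0.1751] F [-0.7309  0.0462 -0.5808] gap 31.5 t 42.02
  d_tool [-0.0012  0.0014  0.1491] 0.005620811980612545 [-0.0012  0.0015  0.1491]
[320.8, 204.0] 0.7 [ 0.5104 -0.3257  0.    ]
```

```bash
python3 -m crank '.028 -.001 .001 .015 0;.028 0 0 .03 0;.028 0 0 .03 0;.028 0 0 .03 0;.028 0 0 .022 0;.028 0 0 .014 0;.028 0 0 .007 0;.028 0 0 .003 0;.028 0 0 0 0;.028 0 0 0 0'
python3 -m crank '.028 0 0 .002 0;.028 0 0 .001 0;.028 0 0 .001 0;.028 0 0 .001 0;.028 0 0 0 0;.028 0 0 0 0'
```

```text
clock: 42.95
tcp_pos: [0.51, -0.3283, 0.0256]
orientation: [0.001, 1.0, 0.016, 0.001]
ft_force: [0.0, -0.1, -1.2]
finger_gap: 0.372
clock: 43.45
tcp_pos: [0.5093, -0.3276, 0.0194]
orientation: [-0.0, 1.0, 0.016, -0.0]
ft_force: [0.6, -0.3, -0.2]
finger_gap: 0.369
```

```bash
python3 -m crank '.028 0 0 .001 0;.028 0 0 .001 0;.028 0 0 0 0;.028 0 0 0 0'; python3 -m crank '.028 0 0 .0005 0;.028 0 0 0 0;.028 0 0 0 0'; python3 -m crank '.028 0 0 .0004 0;.028 0 0 0 0;.028 0 0 0 0'
```

```text
clock: 43.78
tcp_pos: [0.5092, -0.3277, 0.0173]
orientation: [-0.0, 1.0, 0.016, -0.0]
ft_force: [-0.6, 1.0, -0.1]
finger_gap: 0.371
clock: 44.03
tcp_pos: [0.5093, -0.3277, 0.0169]
orientation: [0.0, 1.0, 0.016, 0.0]
ft_force: [0.3, 0.0, 0.4]
finger_gap: 0.377
clock: 44.28
tcp_pos: [0.5093, -0.3277, 0.0165]
orientation: [0.0, 1.0, 0.016, 0.0]
ft_force: [1.0, 0.8, -0.1]
finger_gap: 0.37
```

Touch is about here; one more small step, then release and go to the small ball.

```bash
python3 -m crank '.028 0 0 .0004 0;.028 0 0 0 0;.028 0 0 0 0'
python3 -m crank '.036 0 0 0 0;.042 0 0 0 0;.052 0 0 0 0;.052 0 0 0 0;.052 0 0 0 0;.052 0 0 -.005 0;.052 0 0 -.02 0;.052 0 0 -.03 0;.052 0 0 -.03 0;.052 0 0 -.03 0;.052 0 0 -.025 0;.052 0 0 -.015 0;.052 0 0 0 0;.052 0 0 0 0'
python3 - <<'E'
from h import *
arm.read_camera("wrist")
for n in("center_large","center_medium"):
  for r in arm.spot_point(n,"wrist")[:2]:print(n,r["location"],r["p"],plane("wrist",r["location"],.026))
go([.603,-.035,.16],0)
E
```

```text
clock: 44.53
tcp_pos: [0.5094, -0.3277, 0.0165]
orientation: [-0.0, 1.0, 0.016, 0.0]
ft_force: [-1.3, 1.1, 4.5]
finger_gap: 0.376
clock: 45.7
tcp_pos: [0.5096, -0.3278, 0.1719]
orientation: [0.0, 1.0, 0.016, 0.001]
ft_force: [0.2, 0.4, -0.8]
finger_gap: 0.605
center_large [320.7, 215.7] 0.59 [ 0.5071 -0.3267  0.026 ]
center_medium [319.5, 129.5] 0.76 [ 0.5731 -0.3237  0.026 ]
yang -88.2 j7 -0.53 tcp [ 0.5086 -0.327   0.1699] F [-0.2775  0.4102  0.0512] gap 52.2 t 45.85
  d_tool [ 0.1036 -0.2889  0.0101] -1.5389502666458033 [0.292  0.0944 0.0101]
```

```bash
python3 -m crank '.046 .0035 -.0098 0 0;.046 .0072 -.02 0 0;.046 .0115 -.0321 0 0;.046 .0115 -.0321 0 0;.046 .0115 -.0321 0 0;.046 .0115 -.0321 0 0;.046 .0115 -.0321 0 0;.046 .0115 -.0321 0 0;.046 .0115 -.0321 0 0;.046 .009 -.025 0 0;.046 .0035 -.0095 0 0;.046 0 0 0 0;.046 0 0 0 0'
python3 -m crank '.046 0 0 0 -.09;.046 0 0 0 -.12;.046 0 0 0 -.12;.046 0 0 0 -.12;.046 0 0 0 -.12;.046 0 0 0 -.12;.046 0 0 0 -.12;.046 0 0 0 -.12;.046 0 0 0 -.12;.046 0 0 0 -.12;.046 0 0 0 -.12;.046 0 0 0 -.12;.046 0 0 0 -.12;.046 0 0 0 -.01;.046 0 0 0 0;.046 0 0 0 0'
python3 - <<'E'
from h import *
arm.read_camera("wrist")
for n in ("center_small","center_small"):
  for r in arm.spot_point(n,"wrist")[:1]:X=plane("wrist",r["location"],.0795);print(n,r["location"],r["p"],X)
go([.603,-.0355,.0705],0)
E
```

```text
clock: 46.93
tcp_pos: [0.6031, -0.036, 0.1706]
orientation: [0.001, 1.0, 0.016, -0.001]
ft_force: [-0.0, -0.1, 0.4]
finger_gap: 0.542
clock: 48.27
tcp_pos: [0.6032, -0.0371, 0.1711]
orientation: [0.0, 0.709, 0.706, -0.0]
ft_force: [-0.6, 0.5, 0.1]
finger_gap: 0.54
center_small [321.2, 230.8] 0.71 [ 0.6032 -0.0316  0.0795]
center_small [321.2, 230.8] 0.71 [ 0.6032 -0.0313  0.0795]
yang -0.1 j7 0.27 tcp [ 0.6035 -0.0359  0.171 ] F [ 0.5427  0.0227 -0.1255] gap 45.9 t 48.42
  d_tool [ 0.0005 -0.0005  0.1005] -0.0011997036145804196 [ 0.0005 -0.0005  0.1005]
```

```bash
python3 -m crank '.046 .0014 0 .01 0;.046 0 0 .02 0;.046 0 0 .02 0;.046 0 0 .02 0;.046 0 0 .015 0;.046 0 0 .01 0;.046 0 0 .004 0;.046 0 0 .0015 0;.046 0 0 0 0;.046 0 0 0 0'
python3 -m crank '.021 0 0 0 0;.021 0 0 0 0;.021 0 0 0 0;.021 0 0 0 0;.021 0 0 0 0;.021 0 0 0 0' 25
python3 -m crank '.021 0 0 -.004 0;.021 0 0 -.015 0;.021 0 0 -.03 0;.021 0 0 -.03 0;.021 0 0 -.025 0;.021 0 0 0 0;.021 0 0 0 0;.021 0 0 0 0'
python3 - <<'E'
from h import *
im=arm.read_camera("top")
for r in arm.spot_point("box","top")[:1]: print(r["location"],r["p"],plane("top",r["location"],0))
o=arm.outline_of("box","top")[0]["region"];print("box",cv2.minAreaRect(np.argwhere(o)[:,::-1].astype(np.float32)))
go([.4497,-.3286,.16],91.8)
E
```

```text
clock: 49.25
tcp_pos: [0.6044, -0.0342, 0.0714]
orientation: [0.001, 0.707, 0.707, 0.001]
ft_force: [0.4, 0.2, 0.5]
finger_gap: 0.537
clock: 49.75
tcp_pos: [0.6043, -0.0342, 0.0715]
orientation: [0.0, 0.707, 0.707, 0.001]
ft_force: [-2.1, 0.0, 5.9]
finger_gap: 0.277
clock: 50.42
tcp_pos: [0.6031, -0.0338, 0.174]
orientation: [-0.0, 0.707, 0.708, -0.0]
ft_force: [-0.2, 0.1, -0.6]
finger_gap: 0.274
[455.2, 272.5] 0.55 [ 0.5033 -0.328   0.    ]
box ((459.9752197265625, 270.9556884765625), (82.91439056396484, 64.79673767089844), 87.39744567871094)
yang 0.1 j7 0.27 tcp [ 0.6027 -0.034   0.1732] F [-0.5248 -0.2989  0.7271] gap 23.6 t 50.57
  d_tool [-0.2945 -0.1533  0.0136] 1.5404989700199625 [-0.1622  0.2897  0.0136]
```

```bash
python3 -m crank '.021 -.0098 -.0051 0 0;.021 -.02 -.0104 0 0;.021 -.032 -.0167 0 0;.021 -.032 -.0167 0 0;.021 -.032 -.0167 0 0;.021 -.032 -.0167 0 0;.021 -.032 -.0167 0 0;.021 -.032 -.0167 0 0;.021 -.032 -.0167 0 0;.021 -.024 -.0125 0 0;.021 -.0127 -.0066 0 0;.021 -.004 -.0018 0 0;.021 0 0 0 0;.021 0 0 0 0'
python3 -m crank '.021 0 0 0 .09;.021 0 0 0 .12;.021 0 0 0 .12;.021 0 0 0 .12;.021 0 0 0 .12;.021 0 0 0 .12;.021 0 0 0 .12;.021 0 0 0 .12;.021 0 0 0 .12;.021 0 0 0 .12;.021 0 0 0 .12;.021 0 0 0 .12;.021 0 0 0 .12;.021 0 0 0 .01;.021 0 0 0 0;.021 0 0 0 0'
python3 - <<'E'
from h import *
go([.4497,-.3286,.026],91.8)
arm.read_camera("wrist")
for r in arm.spot_point("box","wrist")[:1]: print(r["location"],r["p"],plane("wrist",r["location"],0))
E
```

```text
clock: 51.73
tcp_pos: [0.4509, -0.3278, 0.1742]
orientation: [-0.0, 0.707, 0.708, 0.0]
ft_force: [-0.2, 0.4, -0.5]
finger_gap: 0.279
clock: 53.07
tcp_pos: [0.4513, -0.3278, 0.1744]
orientation: [-0.0, 1.0, 0.018, -0.0]
ft_force: [-0.3, -0.7, -0.4]
finger_gap: 0.278
yang -87.9 j7 -0.43 tcp [ 0.4513 -0.3278  0.1744] F [-0.3199 -0.6787 -0.3891] gap 23.6 t 53.07
  d_tool [-0.0016  0.0008  0.1484] 0.005505823997652496 [-0.0016  0.0009  0.1484]
[323.2, 133.9] 0.78 [ 0.5102 -0.328   0.    ]
```

```bash
python3 -m crank '.021 -.0015 0 .015 0;.021 0 0 .03 0;.021 0 0 .03 0;.021 0 0 .03 0;.021 0 0 .022 0;.021 0 0 .014 0;.021 0 0 .007 0;.021 0 0 .003 0;.021 0 0 0 0;.021 0 0 0 0'
python3 -m crank '.021 0 0 .002 0;.021 0 0 .001 0;.021 0 0 .001 0;.021 0 0 .001 0;.021 0 0 .001 0;.021 0 0 .001 0;.021 0 0 0 0;.021 0 0 0 0'
```

```text
clock: 54.0
tcp_pos: [0.4499, -0.3294, 0.0247]
orientation: [0.001, 1.0, 0.016, 0.001]
ft_force: [-0.2, -0.1, -0.3]
finger_gap: 0.276
clock: 54.67
tcp_pos: [0.4491, -0.3288, 0.0165]
orientation: [-0.0, 1.0, 0.016, -0.0]
ft_force: [-0.2, -0.4, 0.3]
finger_gap: 0.278
```

```bash
python3 -m crank '.021 0 0 .0006 0;.021 0 0 0 0;.021 0 0 0 0'; python3 -m crank '.021 0 0 .0004 0;.021 0 0 0 0;.021 0 0 0 0'
```

```text
clock: 54.92
tcp_pos: [0.4492, -0.3288, 0.016]
orientation: [-0.0, 1.0, 0.016, 0.0]
ft_force: [0.3, -0.2, -0.8]
finger_gap: 0.279
clock: 55.17
tcp_pos: [0.4492, -0.3289, 0.0156]
orientation: [0.0, 1.0, 0.016, 0.0]
ft_force: [-0.1, -0.8, -0.1]
finger_gap: 0.279
```

```bash
python3 -m crank '.021 0 0 .0004 0;.021 0 0 0 0;.021 0 0 0 0'
python3 -m crank '.028 0 0 0 0;.035 0 0 0 0;.046 0 0 0 0;.046 0 0 0 0;.046 0 0 0 0;.046 0 0 -.005 0;.046 0 0 -.02 0;.046 0 0 -.03 0;.046 0 0 -.03 0;.046 0 0 -.03 0;.046 0 0 -.025 0;.046 0 0 -.015 0;.046 0 0 0 0;.046 0 0 0 0'
python3 - <<'E'
from h import *
arm.read_camera("wrist")
for n in("center_small","center_large","center_medium"):
  for r in arm.spot_point(n,"wrist")[:2]:print(n,r["location"],r["p"],plane("wrist",r["location"],.025))
cv2.imwrite("pics/t7.png",arm.read_camera("top"))
for n,z in(("slide_center",.064),("rack_top",.01)):
  for r in arm.spot_point(n,"top")[:2]:print(n,r["location"],r["p"],plane("top",r["location"],z))
for n in("slide","rack_top"):
  o=arm.outline_of(n,"top")[0]["region"];print(n,cv2.minAreaRect(np.argwhere(o)[:,::-1].astype(np.float32)))
go([.602,.004,.16],0)
E
```

```text
clock: 55.42
tcp_pos: [0.4493, -0.3289, 0.0155]
orientation: [-0.0, 1.0, 0.016, 0.0]
ft_force: [-0.9, 1.1, 4.5]
finger_gap: 0.275
clock: 56.58
tcp_pos: [0.4496, -0.3289, 0.1709]
orientation: [0.0, 1.0, 0.016, 0.001]
ft_force: [-0.8, -0.1, -0.3]
finger_gap: 0.538
center_small [320.3, 209.9] 0.62 [ 0.4518 -0.3274  0.025 ]
center_large [320.6, 137.8] 0.58 [ 0.5071 -0.3259  0.025 ]
center_medium [319.6, 43.0] 0.58 [ 0.5704 -0.3233  0.025 ]
slide_center [317.8, 229.3] 0.61 [ 0.6036 -0.0014  0.064 ]
slide_center [464.2, 293.1] 0.25 [ 0.4605 -0.3279  0.064 ]
rack_top [181.0, 272.8] 0.9 [0.5038 0.3225 0.01  ]
rack_top [316.4, 230.8] 0.29 [0.6027 0.0021 0.01  ]
slide ((315.0, 229.0), (24.0, 90.0), 90.0)
rack_top ((180.346923828125, 268.39404296875), (104.12071228027344, 49.20406723022461), 85.28524017333984)
yang -88.2 j7 -0.43 tcp [ 0.449  -0.3288  0.1698] F [-0.0516  0.7906 -0.7256] gap 45.6 t 57.03
  d_tool [ 0.1635 -0.3278  0.0098] -1.5391264062354295 [0.3328 0.153  0.0098]
```

View pics/t7.png

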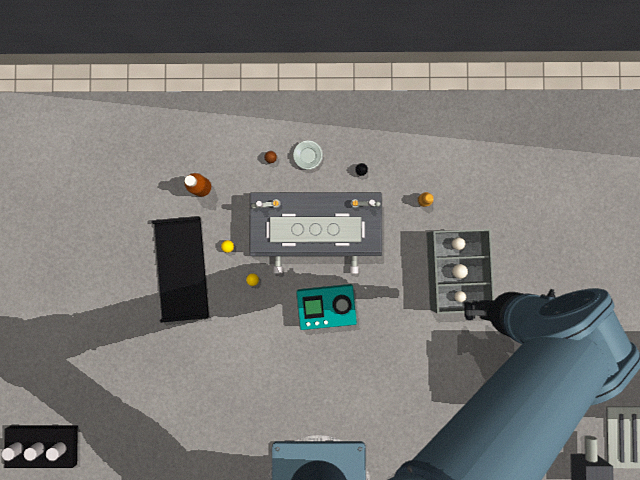

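```bash
python3 -m crank '.072 .005 -.01 0 0;.072 .01 -.02 0 0;.072 .0155 -.0311 0 0;.072 .0155 -.0311 0 0;.072 .0155 -.0311 0 0;.072 .0155 -.0311 0 0;.072 .0155 -.0311 0 0;.072 .0155 -.0311 0 0;.072 .0155 -.0311 0 0;.072 .0155 -.0311 0 0;.072 .0145 -.0295 0 0;.072 .0105 -.0205 0 0;.072 0 0 0 0;.072 0 0 0 0'
python3 -m crank '.072 0 0 0 -.09;.072 0 0 0 -.12;.072 0 0 0 -.12;.072 0 0 0 -.12;.072 0 0 0 -.12;.072 0 0 0 -.12;.072 0 0 0 -.12;.072 0 0 0 -.12;.072 0 0 0 -.12;.072 0 0 0 -.12;.072 0 0 0 -.12;.072 0 0 0 -.12;.072 0 0 0 -.12;.072 0 0 0 -.01;.072 0 0 0 0;.072 0 0 0 0'
python3 - <<'E'
from h import *
arm.read_camera("wrist")
for n in ("slide_center",):
  for r in arm.spot_point(n,"wrist")[:1]:X=plane("wrist",r["location"],.064);print(n,r["location"],r["p"],X)
go([.6035,.0045,.07],0)
E
```

```text
clock: 58.2
tcp_pos: [0.6028, 0.0075, 0.1697]
orientation: [-0.0, 1.0, 0.018, -0.0]
ft_force: [-0.4, -0.7, -0.0]
finger_gap: 0.842
clock: 59.53
tcp_pos: [0.6023, 0.0043, 0.1702]
orientation: [0.0, 0.708, 0.706, -0.0]
ft_force: [-1.3, 0.6, -0.5]
finger_gap: 0.843
slide_center [326.7, 225.9] 0.93 [0.606 0.008 0.064]
yang -0.1 j7 0.24 tcp [0.6025 0.0047 0.1701] F [ 0.1115 -1.0045  0.3847] gap 71.5 t 59.63
  d_tool [-0.0002  0.0011  0.1001] -0.0015912987838524546 [-0.0002  0.0011  0.1001]
```

```bash
python3 -m crank '.072 0 .0015 .01 0;.072 0 0 .02 0;.072 0 0 .02 0;.072 0 0 .02 0;.072 0 0 .015 0;.072 0 0 .01 0;.072 0 0 .006 0;.072 0 0 0 0;.072 0 0 0 0'
python3 -m crank '.072 0 0 .003 0;.072 0 0 .003 0;.072 0 0 .003 0;.072 0 0 0 0;.072 0 0 0 0'
python3 -m crank '.064 0 0 0 0;.064 0 0 0 0;.064 0 0 0 0;.064 0 0 0 0' 30
```

```text
clock: 60.38
tcp_pos: [0.6044, 0.0049, 0.0694]
orientation: [0.0, 0.707, 0.707, 0.0]
ft_force: [-0.2, 0.0, 0.7]
finger_gap: 0.841
clock: 60.8
tcp_pos: [0.6041, 0.005, 0.0602]
orientation: [-0.0, 0.707, 0.707, -0.0]
ft_force: [-0.6, -0.1, 0.3]
finger_gap: 0.844
clock: 61.13
tcp_pos: [0.6042, 0.005, 0.0603]
orientation: [0.0, 0.707, 0.707, 0.0]
ft_force: [0.5, -0.2, -0.1]
finger_gap: 0.749
```

```bash
python3 -m crank '.064 0 0 .0015 0;.06 0 0 0 0;.06 0 0 0 0;.06 0 0 0 0'
python3 -m crank '.053 0 0 0 0;.053 0 0 0 0;.053 0 0 0 0;.053 0 0 0 0;.053 0 0 0 0;.053 0 0 0 0' 30; python3 -m crank '.05 0 0 0 0;.05 0 0 0 0' 60
```

```text
clock: 61.47
tcp_pos: [0.6041, 0.005, 0.0587]
orientation: [-0.0, 0.707, 0.707, -0.0]
ft_force: [-0.5, -0.0, -0.2]
finger_gap: 0.701
clock: 61.97
tcp_pos: [0.6043, 0.005, 0.059]
orientation: [0.0, 0.707, 0.707, 0.0]
ft_force: [-1.1, -0.1, 5.4]
finger_gap: 0.64
clock: 62.13
tcp_pos: [0.6044, 0.005, 0.0593]
orientation: [0.0, 0.707, 0.707, 0.0]
ft_force: [-1.7, -0.6, 8.0]
finger_gap: 0.629
```

```bash
python3 -m crank '.05 0 0 -.003 0;.05 0 0 -.006 0;.05 0 0 -.011 0;.05 0 0 0 0;.05 0 0 0 0'
python3 -m crank '.05 0 0 -.01 0;.05 0 0 -.02 0;.05 0 0 -.02 0;.05 0 0 -.02 0;.05 0 0 -.015 0;.05 0 0 -.005 0;.05 0 0 0 0;.05 0 0 0 0'
python3 - <<'E'
from h import *
cv2.imwrite("pics/w8.png",arm.read_camera("wrist"))
im=arm.read_camera("top");cv2.imwrite("pics/t8.png",cv2.resize(im[205:335,135:225],None,fx=6,fy=4.6))
for r in arm.spot_point("rack_top","top")[:1]:print(r["location"],r["p"],plane("top",r["location"],.01))
go([.512,.324,.16],90)
E
```

```text
clock: 62.55
tcp_pos: [0.6048, 0.005, 0.0795]
orientation: [0.001, 0.707, 0.708, 0.001]
ft_force: [-0.4, 0.2, -3.0]
finger_gap: 0.629
clock: 63.22
tcp_pos: [0.6037, 0.0052, 0.1683]
orientation: [-0.0, 0.707, 0.708, -0.0]
ft_force: [-0.5, -0.2, -2.1]
finger_gap: 0.625
[177.4, 272.3] 0.72 [0.505  0.3311 0.01  ]
yang 0.1 j7 0.24 tcp [0.6033 0.0051 0.1675] F [ 0.6566  0.2562 -2.0833] gap 53.5 t 63.37
  d_tool [ 0.319  -0.0909  0.0076] -1.5696657429124803 [0.0912 0.3189 0.0076]
```

View pics/w8.png

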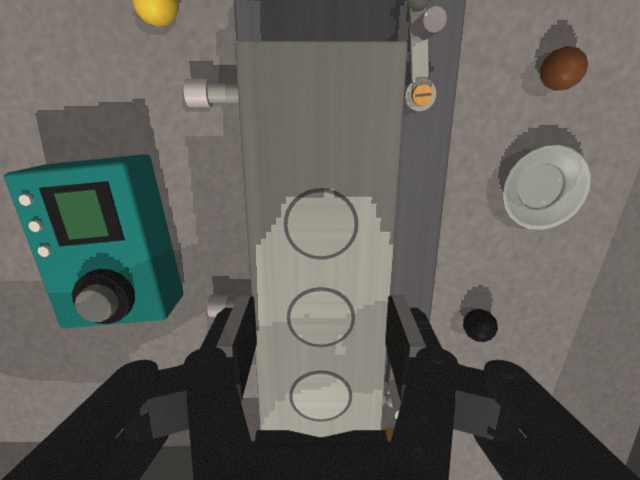

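View pics/t8.png

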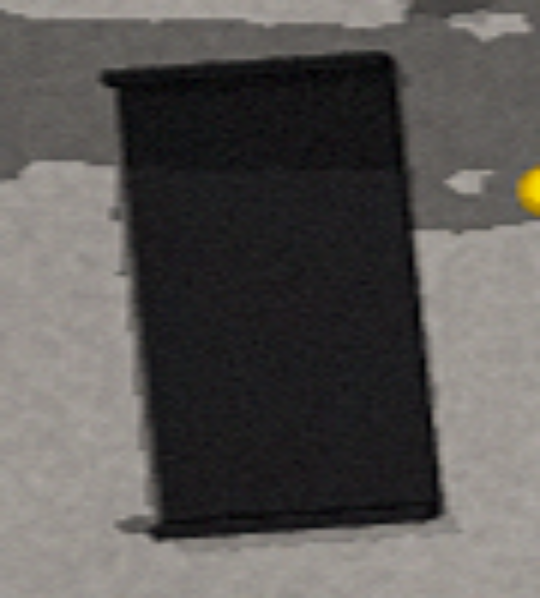

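```bash
python3 - <<'E'
from h import *
P=[(154.2,220.6),(201.2,217),(208.3,317.2),(160.8,321.7)]
c,u=quad(P,.016)
a=np.degrees(np.arctan2(u[1],u[0]))
s=arm.observe();X=plane("wrist",(321,317),s["tcp_pos"][2]+.0087);print("ring",X,s["tcp_pos"])
go([c[0],c[1],.16],a+90)
E
```

```text
quad c [0.5131 0.3205] len u 0.2371 ang 4.4  len v 0.1117 ang 94.8
ring [0.6027 0.0068 0.1762] [0.6033 0.0051 0.1675]
yang 0.1 j7 0.24 tcp [0.6033 0.0051 0.1675] F [ 0.6566  0.2562 -2.0833] gap 53.5 t 63.37
  d_tool [ 0.3154 -0.0898  0.0076] 1.4955162159038211 [-0.0658 -0.3213  0.0076]
```

```bash
python3 -m crank '.05 .01 -.0028 0 0;.05 .018 -.0051 0 0;.05 .026 -.0074 0 0;.05 .026 -.0074 0 0;.05 .026 -.0074 0 0;.05 .026 -.0074 0 0;.05 .026 -.0074 0 0;.05 .026 -.0074 0 0;.05 .026 -.0074 0 0;.05 .026 -.0074 0 0;.05 .026 -.0074 0 0;.05 .026 -.0074 0 0;.05 .018 -.0051 0 0;.05 .0094 -.0028 0 0;.05 0 0 0 0;.05 0 0 0 0'
python3 -m crank '.05 0 0 0 .05;.05 0 0 0 .09;.05 0 0 0 .11;.05 0 0 0 .11;.05 0 0 0 .11;.05 0 0 0 .11;.05 0 0 0 .11;.05 0 0 0 .11;.05 0 0 0 .11;.05 0 0 0 .11;.05 0 0 0 .11;.05 0 0 0 .11;.05 0 0 0 .11;.05 0 0 0 .09;.05 0 0 0 .05;.05 0 0 0 .0055;.05 0 0 0 0;.05 0 0 0 0'
python3 - <<'E'
from h import *
go([.5131,.3205,.03],94.5)
cv2.imwrite("pics/w9.png",arm.read_camera("wrist"))
for r in arm.spot_point("rack_top","wrist")[:2]: print(r["location"],r["p"],plane("wrist",r["location"],.01))
E
```

```text
clock: 64.7
tcp_pos: [0.5139, 0.3197, 0.1683]
orientation: [0.0, 0.707, 0.708, -0.001]
ft_force: [0.5, -1.0, -2.1]
finger_gap: 0.626
clock: 66.2
tcp_pos: [0.5144, 0.3192, 0.1688]
orientation: [0.0, 0.999, 0.038, 0.0]
ft_force: [-0.2, 0.6, -2.7]
finger_gap: 0.624
yang -85.6 j7 -1.57 tcp [0.5144 0.3192 0.1688] F [-0.185   0.5554 -2.7367] gap 53.1 t 66.2
  d_tool [-0.0013 -0.0014  0.1388] -0.0022762170705963604 [-0.0013 -0.0014  0.1388]
```

View pics/w9.png

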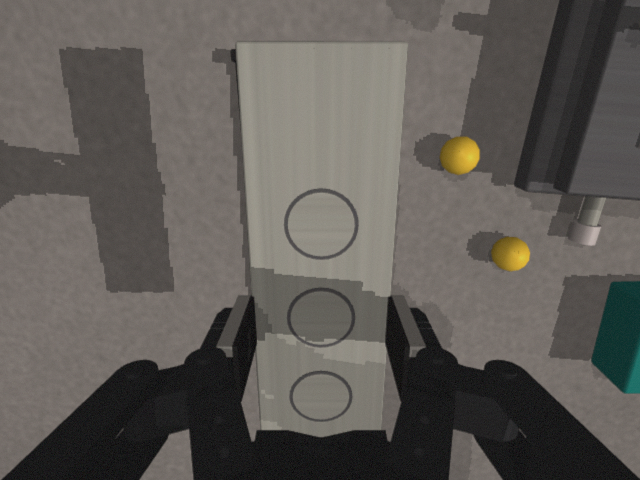

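```bash
python3 - <<'E'
from h import *
c=np.array([.5131,.3205]);a=np.radians(4.5);u=np.array([np.cos(a),np.sin(a)]);v=np.array([-u[1],u[0]])
for i in(1,-1):
    for j in(1,-1):
        for z in(.01,.022): print(i,j,z,proj("wrist",[*(c+i*.12*u+j*.055*v),z]))
im=arm.read_camera("top");cv2.imwrite("pics/t9.png",cv2.resize(im[205:345,130:240],None,fx=6,fy=4.2))
w=cv2.imread("pics/w9.png")[30:330,215:425];cv2.imwrite("pics/w9c.png",cv2.convertScaleAbs(cv2.resize(w,None,fx=2,fy=2),alpha=1.6,beta=10))
E
```

```text
1 1 0.01 [243.8781  51.1888]
1 1 0.022 [240.5635  48.9818]
1 -1 0.01 [395.2867  50.7697]
1 -1 0.022 [398.5242  48.5441]
-1 1 0.01 [261.6328 334.1706]
-1 1 0.022 [259.6727 341.897 ]
-1 -1 0.01 [379.3035 333.8888]
-1 -1 0.022 [381.263 341.607]
```

View pics/w9c.png

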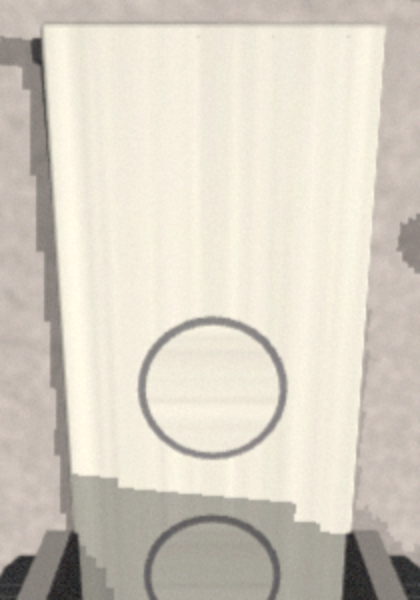

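```bash
python3 -m crank '.05 -.0013 -.004 .01 0;.05 0 0 .02 0;.05 0 0 .025 0;.05 0 0 .025 0;.05 0 0 .025 0;.05 0 0 .02 0;.05 0 0 .014 0;.05 0 0 .007 0;.05 0 0 .003 0;.05 0 0 0 0;.05 0 0 0 0'
python3 -m crank '.05 0 0 .002 0;.05 0 0 .002 0;.05 0 0 .001 0;.05 0 0 .001 0;.05 0 0 0 0;.05 0 0 0 0'
```

```text
clock: 67.27
tcp_pos: [0.5132, 0.3245, 0.0206]
orientation: [-0.0, 0.999, 0.038, 0.001]
ft_force: [-0.1, 0.5, -2.9]
finger_gap: 0.625
clock: 67.77
tcp_pos: [0.5124, 0.3242, 0.0137]
orientation: [-0.0, 0.999, 0.038, 0.0]
ft_force: [-0.0, 1.3, -3.4]
finger_gap: 0.627
```

```bash
python3 -m crank '.05 0 0 .001 0;.05 0 0 .001 0;.05 0 0 .001 0;.05 0 0 0 0'; python3 -m crank '.05 0 0 .0008 0;.05 0 0 0 0;.05 0 0 0 0'; python3 -m crank '.05 0 0 .0006 0;.05 0 0 0 0;.05 0 0 0 0'
```

```text
clock: 68.1
tcp_pos: [0.5123, 0.3242, 0.0105]
orientation: [0.0, 0.999, 0.038, -0.0]
ft_force: [-0.7, -0.8, -2.3]
finger_gap: 0.629
clock: 68.35
tcp_pos: [0.5124, 0.3242, 0.0099]
orientation: [0.0, 0.999, 0.038, -0.0]
ft_force: [-0.7, 0.2, -1.5]
finger_gap: 0.627
clock: 68.6
tcp_pos: [0.5125, 0.3243, 0.0095]
orientation: [-0.0, 0.999, 0.038, 0.0]
ft_force: [-0.5, -0.5, -0.4]
finger_gap: 0.628
```

```bash
python3 -m crank '.05 0 0 .0005 0;.05 0 0 0 0;.05 0 0 0 0'; python3 -m crank '.058 0 0 0 0;.062 0 0 0 0;.072 0 0 0 0;.072 0 0 0 0;.072 0 0 0 0;.072 0 0 -.005 0;.072 0 0 -.02 0;.072 0 0 -.03 0;.072 0 0 -.03 0;.072 0 0 -.03 0;.072 0 0 -.03 0;.072 0 0 -.03 0;.072 0 0 -.02 0;.072 0 0 0 0;.072 0 0 0 0'
python3 - <<'E'
from h import *
w=arm.read_camera("wrist");t=arm.read_camera("top")
cv2.imwrite("pics/end.png",np.hstack([cv2.resize(w,(400,300)),cv2.resize(t,(400,300))]))
cv2.imwrite("pics/end2.png",np.vstack([cv2.resize(w,(640,300))[:, :],cv2.resize(t[140:340],(640,300))]))
print(arm.observe()["clock"])
E
```

```text
clock: 68.85
tcp_pos: [0.5126, 0.3242, 0.0094]
orientation: [-0.0, 0.999, 0.038, 0.0]
ft_force: [-1.9, -0.5, 4.9]
finger_gap: 0.629
clock: 70.1
tcp_pos: [0.5129, 0.3245, 0.205]
orientation: [-0.001, 0.999, 0.038, 0.001]
ft_force: [-0.7, 0.2, -0.6]
finger_gap: 0.844
70.2
```

```bash
python3 - <<'E'
from h import *
arm.read_camera("wrist");arm.read_camera("top")
for c in("top","wrist"):
    for n,z in(("slide_center",.014),("rack_top",.01)):
        for r in arm.spot_point(n,c)[:1]: print(c,n,np.round(r["location"]),round(r["p"],2),plane(c,r["location"],z))
    for n,z in (("slide",.018),("rack_top",.01)):
        o=arm.outline_of(n,c)
        if o:
            rc=cv2.minAreaRect(np.argwhere(o[0]["region"])[:,::-1].astype(np.float32));B=np.array([plane(c,p,z)[:2] for p in cv2.boxPoints(rc)])
            e=[B[1]-B[0],B[2]-B[1]];print(c,n,round(o[0]["p"],2),"c",B.mean(0),"L",[round(np.hypot(*k),3) for k in e],"ang",[round(np.degrees(np.arctan2(k[1],k[0]))%180,1) for k in e])
for n,z in(("knob_left",.095),("knob_right",.095),("center_small",.025),("center_medium",.025),("center_large",.025),("box",0),("flask",0),("objective",0),("dish",0)):
    for r in arm.spot_point(n,"top")[:2]: print(n,np.round(r["location"]),round(r["p"],2),plane("top",r["location"],z))
# dark/grey profile along the slide's long axis in the wrist picture
im=cv2.cvtColor(arm.read_camera("wrist"),cv2.COLOR_BGR2GRAY);a=np.radians(4.5);u=np.array([np.cos(a),np.sin(a)])
for off in(0,.015,-.015):
    v=np.array([-u[1],u[0]])*off
    print(off,[int(im[tuple(np.clip(proj("wrist",[*(np.array([.5125,.3243])+v+u*s/1000),.018]),0,[639,479]).astype(int)[::-1])]) for s in range(90,132,3)])
E
```

```text
top slide_center [181. 269.] 0.59 [0.512  0.3223 0.014 ]
top rack_top [179. 271.] 0.75 [0.509  0.3283 0.01  ]
top slide 0.67 c [ 0.5732 -0.3298] L [np.float64(0.028), np.float64(0.028)] ang [np.float64(89.9), np.float64(179.3)]
top rack_top 0.65 c [0.5141 0.3237] L [np.float64(0.113), np.float64(0.242)] ang [np.float64(95.6), np.float64(6.1)]
wrist slide_center [323. 197.] 0.85 [0.515  0.3226 0.014 ]
wrist slide 0.55 c [0.5134 0.3262] L [np.float64(0.204), np.float64(0.056)] ang [np.float64(1.7), np.float64(93.5)]
wrist rack_top 0.83 c [0.5117 0.3268] L [np.float64(0.113), np.float64(0.249)] ang [np.float64(94.9), np.float64(8.2)]
knob_left [257. 206.] 0.67 [0.6524 0.1312 0.095 ]
knob_left [342. 305.] 0.23 [ 0.4371 -0.0543  0.095 ]
knob_right [184. 270.] 0.71 [0.5135 0.2904 0.095 ]
knob_right [372. 203.] 0.69 [ 0.6585 -0.1199  0.095 ]
center_small [461. 295.] 0.61 [ 0.4515 -0.3325  0.025 ]
center_medium [269. 157.] 0.63 [0.7754 0.114  0.025 ]
center_medium [252. 278.] 0.58 [0.4918 0.1518 0.025 ]
center_large [458. 266.] 0.69 [ 0.5185 -0.3258  0.025 ]
center_large [458. 300.] 0.53 [ 0.4418 -0.325   0.025 ]
box [452. 266.] 0.92 [ 0.5181 -0.3217  0.    ]
flask [199. 188.] 0.94 [0.706  0.2843 0.    ]
flask [177. 269.] 0.16 [0.5121 0.3363 0.    ]
objective [425. 194.] 0.72 [ 0.69   -0.2581  0.    ]
objective [456. 297.] 0.31 [ 0.446  -0.3297  0.    ]
dish [452. 271.] 0.25 [ 0.5069 -0.3211  0.    ]
0 [153, 153, 153, 153, 114, 39, 29, 35, 37, 39, 38, 127, 123, 131]
0.015 [154, 155, 155, 154, 118, 36, 35, 32, 30, 37, 41, 128, 124, 129]
-0.015 [152, 155, 153, 154, 112, 37, 33, 36, 32, 44, 40, 123, 120, 127]
```

```bash
python3 -c "
from bench import arm
s=arm.observe();print(s['clock'],s['tcp_pos'],s['ft_force']);print(arm.hand_in())"
```

```text
71.2 [0.51242422 0.32423497 0.20381239] [-1.01695297  0.54517892 -0.21440318]
the job is handed in; nothing more can be done
None
```

I did the whole job in the order asked and handed it in at 71 s on the robot's clock; no verdict is given.

- **Clips and scan:** I swung both clips onto the slide, to about 1.5 rad. I pressed the scan button to its stop, with 37 N read at the wrist, then swung both clips back out to about 0.
- **Balls:** I lowered the medium, large and small balls into separate compartments. Each was let down in sub-millimetre steps to first contact, about 5 N, and then released. The box had been knocked about 25 mm aside before the first placement, so I measured it again and used the new position.
- **Slide:** It lies on the rack, centred to within about 1–2 mm. At the far end I measured about 10 mm between the slide and the lip. I did not measure the near end, but the centres agree.

**Checks that were incomplete or disagreed:**
- I had used up the picture limit, so I did not view the final state as a picture. I checked it with the detection networks and a brightness profile along the slide.
- In that last check the top camera did not report the medium ball in the box or the dish. It also put its slide outline on something in the box. Earlier pictures showed all three balls in their compartments and the dish undisturbed, and I moved nothing near them afterwards.
- The gripper opening read about 2.5 mm less than each ball's stated diameter and the slide's width. Nothing slipped in the grip.

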